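Clear the turn buttons and set up the press

ROBOT

A 7-joint arm with a two-finger parallel gripper is mounted at the origin on the work surface. World frame = base frame: x ahead of the robot, y to its left, z up, the work surface at z = 0. Lengths are in m, angles in rad, forces in N, time in s.
With the tool pointing down it reaches from about 0.4 to 0.875 m from the base axis. Payload 4.4 kg.
Tool frame: the origin (TCP) lies midway between the tips of the shut fingers; the grasp point (between the pads) lies 19 mm behind it; x points along the fingers, y is the direction in which the jaws open and shut, and the axes are right-handed (so a half turn about x gives the same grasp; the last joint's range is limited). The gripper opens to 85 mm and grips with 20 to 120 N. Pads are 22 mm wide; open, the fingers measure 114 mm over their backs; the gripper's body (76 mm by 85 mm) begins 54 mm behind the grasp point. The pads swing forward as they close: fully open they stand 13 mm farther back than shut.
Start: joints at [1.273, 0.628, 0.038, 1.517, -0.027, 0.996, -0.02], TCP at [0.149, -0.633, 0.199] pointing down, gripper open.
Joint ranges: [-3.06, 3.06], [-0.37, 2.12], [-1.25, 1.32], [0.18, 2.47], [-1.1, 4.24], [0.23, 1.98], [-2.94, 2.94]. Speed limits (rad/s): [2.57, 2.57, 3.14, 3.14, 3.14, 3.14, 3.14].

INTERFACE

Orientations are given as a unit quaternion [x, y, z, w].
In Python, from rig import read_state, snapshot, get_calibration, sign_off gives the robot as it stands.
- The arm moves only by the tool step_arm, never from a script. Its argument "deltas" is a list that holds one entry, the list of rows, each a list of 6 numbers: the shift along the tool's x, y, z in mm, then the turn, a rotation vector about the tool's x, y, z in degrees. In form: [[[tx, ty, tz, rx, ry, rz], ...]]. A call has 1 to 12 rows; each row shifts and turns the pose as measured when the row begins, along the tool's axes as they then stand; what a row does not reach is not made up. A row lasts 1/8 s, in which the tool goes at most 62.5 mm and 10.7 degrees, less where a joint would pass 70% of its speed; a pose out of reach is approached as far as the arm can. A call is refused whole if a number of a shift passes 62.5 or a number of a turn 10.7, either way. A call with a gripper value outside its range is refused whole. "fingers" is the opening, from 0 (shut) to 1 (fully open), set as the call begins (left out, the last holds). The fingers move at their own pace and stop on an object; "newtons" is the grip in N (left out, the last holds). Time passes only in rows, so rows that do not move let the fingers close. It gives the time, the measured TCP pose, the force and the opening at its end, in the units of the state.
- read_state(): the state, without advancing time (a new reading comes with each control period).
- snapshot(name): name is "side" or "top" or "wrist"; returns the picture (480x640x3 uint8, blue, green, red); there is no depth.
- get_calibration(name): a dict with "camera_matrix" (3x3 intrinsics, pixels), "D" ([k1, k2, p1, p2, k3] as OpenCV has them; the pictures are not rectified), "R" (3x3) and "t" (3): a world point X has camera coordinates R X + t; the wrist camera has in their place "hand_eye" (4x4, takes a point from camera to tool coordinates, whose origin is the TCP and whose axes are the tool frame's). Camera axes: x right, y down, z forward; pixel columns grow to the right and rows downward; lengths in m; the calibration is good to about 2 mm. A picture is of the moment at which its call begins: read the wrist's pose just before it. get_calibration takes no time and is no camera call.
- sign_off(): hands the job in, once; it reports no verdict.
The state is a dict: "time": time; "qpos": joint angles; "joint_velocities": joint speeds; "joint_efforts": joint torques, N m; "tcp_pos": TCP position; "tool_rot": TCP orientation; "force": force on the tool from outside, world axes, zero at the start; "ft_torque": the same for the moment, N m; "gripper_width": opening from 0.0 (shut) to 1.0 (fully open).
Only numpy, scipy, OpenCV 4.12 (cv2) and the standard library are available. Lean on these libraries where they do the work, as an engineer would, in place of code of your own. Each camera call takes 0.05 s, during which the arm holds its last target.

TASK

Change the screw press over to the next piece: gather all the finished wooden turn buttons lying about the bench onto the plywood scoop tray, then carry the tray to the wooden crate and tip them all into it off the open lip, and set the tray flat back on its rubber mat. Slide the strip in the press until its pencilled cross sits right under the punch, and only then wind the handwheel clockwise until the punch stops on the strip; leave everything else on the bench alone.

Things in the scene. Friction and masses are not known exactly. Their poses are not given: they have to be found in the camera images.
- button0: wooden turn button (toggle for holding a window screen): a flat bar 56 long, 26 wide, 18 thick with rounded ends and a dark hole in the middle, 20 g, lying flat at the start. Origin: centre of its underside; x runs along its length, z up. Two to four of the four turn buttons are present
- button1: wooden turn button (toggle for holding a window screen): a flat bar 56 long, 26 wide, 18 thick with rounded ends and a dark hole in the middle, 20 g, lying flat at the start. Origin: centre of its underside; x runs along its length, z up. Two to four of the four turn buttons are present
- button2: wooden turn button (toggle for holding a window screen): a flat bar 56 long, 26 wide, 18 thick with rounded ends and a dark hole in the middle, 20 g, lying flat at the start. Origin: centre of its underside; x runs along its length, z up. Two to four of the four turn buttons are present
- button3: wooden turn button (toggle for holding a window screen): a flat bar 56 long, 26 wide, 18 thick with rounded ends and a dark hole in the middle, 20 g, lying flat at the start. Origin: centre of its underside; x runs along its length, z up. Two to four of the four turn buttons are present
- tray: plywood scoop tray, 230 long, 200 g, on the rubber mat at the start. Origin: underside, mid-length; x runs from the open lip (x = -115) to the grip end (+115), z up. Pan: x -115 to +55, y -75 to +75, floor 6 thick, walls at both sides and rear 6 thick, tops 32 above the underside; no wall at the lip. Wooden pieces start to slide at 25 to 35 degrees of tilt
- tray_grip (a point): point in the tray's upright grip board: x = 100, y = 0, 45 above the tray's underside; axes as the tray. The board is 14 thick along x (93 to 107), 60 wide along y, its top 64 above the underside; it stands on a tongue 8 thick, 38 clear behind the pan's rear wall
- tray_lip (a point): middle of the tray's open lip, on the pan floor's top edge (x = -115, z = 6); axes as the tray
- mat: thin black rubber mat, 280 x 200 (x, y), 1 thick, lying on the bench (look only: what stands on it is level with the bench top). Origin: centre of its underside. It is the tray's place; at the start the tray's x runs about along the mat's x
- crate: open wooden crate, 150 x 200 x 60 tall (x, y, z), walls 8 and floor 8 thick, fixed to the bench. Origin: centre of its underside
- strip: loose wooden strip 280 long (its y), 45 wide (x), 24 thick, 200 g, on the press bed. Origin: centre of its underside. It slides along the press's y between two rails 8 high (1 mm play each side), so its upper 16 stand free to be pinched; at the start it lies 30 to 105 too far towards the press's -y, that end standing out of the channel. Sliding takes 1 to 2 N
- strip_mark (a point): pencilled cross on the strip's top face: x = 0, y = +20, z = 24 in the strip's frame. With the cross under the punch, the strip's +y end is flush with the +y end of the press's bed
- press: green bench screw press, fixed. Origin: bench level, under the punch axis. Bed top at 16, x -55 to +115, y -170 to +120; guide channel along y, centred on x = 0. Column at x 60 to 110, y within 30; overhead arm x -30 to 110, y within 27, 135 to 175 up; above it a small bridge and the handwheel
- punch_tip (a point): point of the punch (moves down with the ram), on the press's vertical axis; it stands 64 above the bench with the ram right up, and meets the strip's top (40 above the bench) at the bottom of its travel
- press_ram (a joint): travel of the punch downwards, 0 = right up, 0.0243 m = hard stop (its brass collar reaches the arm and the tip touches the strip)
- press_wheel (a joint): handwheel angle in rad, grows clockwise seen from above; drives the ram down 12 mm a turn, 0 to 12.74 (about two turns; starts at 0 to 2.5). Needs about 0.1 N m and stays where it is left. Wheel 132 across, 214 to 237 above the bench, keeps its height
- wheel_hub (a point): centre of the handwheel on its vertical axis, 237 above the bench
- spinner_mid (a point): middle of the wheel's upright wooden spinner handle (20 across, 48 tall, from 231 to 279 above the bench, this point at 259), 50 from the wheel's axis; it spins freely on its pin, so it can be held firmly and led round in a circle. Its orientation has no meaning
- tape: bystander: yellow tape roll lying flat, 80 across, 24 high (mm); origin at its underside; leave it alone
- glue: bystander: white glue bottle, 56 across, 170 tall (mm); origin at its underside; leave it alone
- jar: bystander: glass jar, 68 across, 90 tall (mm); origin at its underside; leave it alone
- screwdriver: bystander: screwdriver lying flat (mm); origin at its underside; leave it alone
- hammer: bystander: hammer lying flat (mm); origin at its underside; leave it alone
- mug: bystander: blue mug, 80 across, 90 tall (mm); origin at its underside; leave it alone
- tin: bystander: steel tin, 90 across, 110 tall (mm); origin at its underside; leave it alone
There are look-alikes about, which are no part of the job. What is shaped like the button3 but orange or turquoise is not meant.

How it is judged:
On the way, in this order (a step that is already met when the one before it is completed fails the run):
1. all the turn buttons that are present lie in the tray at once (x of button0 in the frame of tray between -0.12 and 0.055 m and y of button0 in the frame of tray between -0.075 and 0.075 m and z of button0 in the frame of tray between 0 and 0.04 m and x of button1 in the frame of tray between -0.12 and 0.055 m and y of button1 in the frame of tray between -0.075 and 0.075 m and z of button1 in the frame of tray between 0 and 0.04 m and x of button2 in the frame of tray between -0.12 and 0.055 m and y of button2 in the frame of tray between -0.075 and 0.075 m and z of button2 in the frame of tray between 0 and 0.04 m and x of button3 in the frame of tray between -0.12 and 0.055 m and y of button3 in the frame of tray between -0.075 and 0.075 m and z of button3 in the frame of tray between 0 and 0.04 m), for 0.2 s.
2. the tray is tipped by more than 34 degrees with its lip over the crate (angle between tray's own z axis and vertical above 0.6 rad and horizontal distance between tray_lip and crate below 0.1 m and height (world z) of tray_lip above 0.03 m), for 0.2 s.
At the end, for the whole second after the job is handed in: All turn buttons that are present rest in the crate; the tray stands flat on the bench, its origin within 50 mm of the mat's centre; the pencilled cross lies within 4 mm (horizontally) of the punch tip; the ram is down by more than 22.8 mm of 24.3; everything is at rest and released (x of button0 in the frame of crate between -0.08 and 0.08 m and y of button0 in the frame of crate between -0.105 and 0.105 m and z of button0 in the frame of crate between 0 and 0.06 m and linear speed of each of button0, button1, button2, button3 below 0.03 m/s and x of button1 in the frame of crate between -0.08 and 0.08 m and y of button1 in the frame of crate between -0.105 and 0.105 m and z of button1 in the frame of crate between 0 and 0.06 m and x of button2 in the frame of crate between -0.08 and 0.08 m and y of button2 in the frame of crate between -0.105 and 0.105 m and z of button2 in the frame of crate between 0 and 0.06 m and x of button3 in the frame of crate between -0.08 and 0.08 m and y of button3 in the frame of crate between -0.105 and 0.105 m and z of button3 in the frame of crate between 0 and 0.06 m and angle between tray's own z axis and vertical below 0.08 rad and height (world z) of tray between -0.005 and 0.012 m and horizontal distance between tray and mat below 0.05 m and linear speed of each of tray, strip below 0.02 m/s and horizontal distance between strip_mark and punch_tip below 0.004 m and value of joint press_ram above 0.0228 m); the robot touches nothing.
It fails at once if the punch is wound down near the strip (ram lowered more than 18 mm) while the cross is more than 10 mm from under it (value of joint press_ram above 0.018 m and horizontal distance between strip_mark and punch_tip above 0.01 m).
It fails at once if a bystander is shoved more than 40 mm (distance of any of tape, glue, jar, screwdriver, hammer, mug, tin from where it was at the start of the episode above 0.04 m).
Of button0, button1, button2, button3 only 2 to 4 are there at a start; the rules pass over those that are not, and their reading is None.
At some moment in a run one of button0, button1, button2, button3 may be knocked a few centimetres aside while the robot is not near it.
It also fails if it takes over 210 s, if anything falls off the work surface, if the arm or the gripper's body presses on something with over 40 N, if the wrist force passes 120 N, or if a joint passes its speed limit or range.

## Working session

There is one attempt and no reset: what is moved stays moved. The work goes in short steps, Python scripts to look and compute and a tool call to move; the robot and the scene stay as the last step left them, time stands still between calls to the robot, and variables do not carry over. Pictures are saved under pics/ and viewed, and the job is handed in when it is done.

Besides the shell and the picture viewer there is one more tool, called as name([rows], argument=value, ...), one row to a line, values as JSON. step_arm: Moves the arm, as the interface text tells. Its arguments: {"type":"object","properties":{"deltas":{"type":"array","items":{"type":"array","items":{"type":"array","items":{"type":"number"}}}},"fingers":{"type":"number"},"newtons":{"type":"number"}},"required":["deltas"]}

```bash
ls; mkdir -p pics; python3 - <<'E'
from rig import *
import cv2
s=read_state();print(s)
for n in ["side","top","wrist"]:
    cv2.imwrite(f"pics/{n}0.png",snapshot(n)); c=get_calibration(n); print(n,c)
E
```

```text
pics
{'time': 0.0, 'qpos': array([ 1.27320242,  0.62934731,  0.03844841,  1.51838941, -0.02699654,
        0.99630808, -0.01997945]), 'joint_velocities': array([ 2.89016479e-04,  2.89437736e-04, -5.40950155e-04, -1.81543387e-04,
       -6.21025295e-05,  4.79968667e-05, -2.62087364e-04]), 'joint_efforts': array([ 5.31376863e-04, -5.63404298e+01,  1.22627847e+00, -1.93446511e+01,
        1.10204582e-02,  1.03739515e-02,  5.75221918e-06]), 'tcp_pos': array([ 0.14918085, -0.63192715,  0.19828167]), 'tool_rot': array([-0.70227153, -0.08245173,  0.7024527 , -0.0810963 ]), 'force': array([ 0.5565328,  1.1350641, -0.0914008]), 'ft_torque': array([-0.00980561, -0.03450808, -0.01505755]), 'gripper_width': 1.0032436771344102}
side {'camera_matrix': array([[524.14194008,   0.        , 311.94077049],
       [  0.        , 524.14194008, 233.68939487],
       [  0.        ,   0.        ,   1.        ]]), 'D': array([-0.1539116,  0.       ,  0.       ,  0.       ,  0.       ]), 'R': array([[ 0.77130529, -0.63643323, -0.0063939 ],
       [-0.35937776, -0.42720139, -0.82966656],
       [ 0.52529589,  
[... 447 characters left out ...]
929  , -0.00389322, -0.99679296]]), 't': array([-0.03274932,  0.54495364,  1.27069313])}
wrist {'camera_matrix': array([[405.59423061,   0.        , 317.27196022],
       [  0.        , 405.59423061, 240.83807918],
       [  0.        ,   0.        ,   1.        ]]), 'D': array([-0.02590398,  0.        ,  0.        ,  0.        ,  0.        ]), 'hand_eye': array([[ 6.30494955e-04, -2.90883648e-01,  9.56758228e-01,
        -1.74122501e-01],
       [ 9.99999774e-01,  4.05981878e-04, -5.35559882e-04,
        -5.87597313e-04],
       [-2.32640890e-04,  9.56758349e-01,  2.90883838e-01,
        -7.37590567e-02],
       [ 0.00000000e+00,  0.00000000e+00,  0.00000000e+00,
         1.00000000e+00]])}
```

View pics/top0.png

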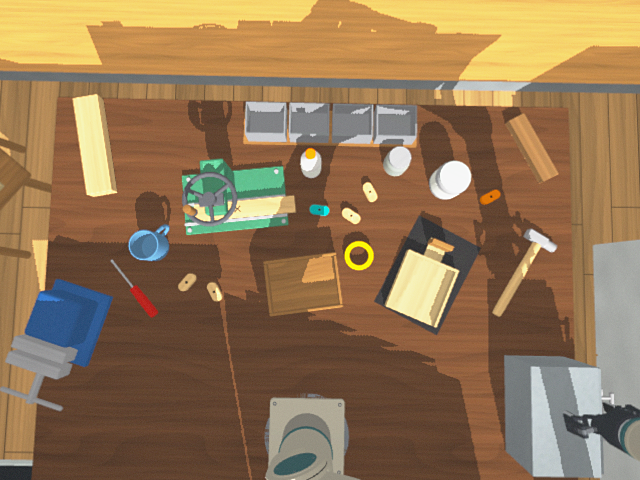

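View pics/side0.png

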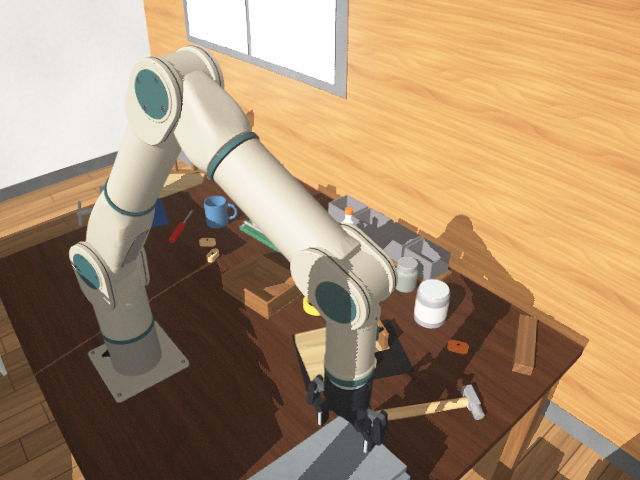

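View pics/wrist0.png

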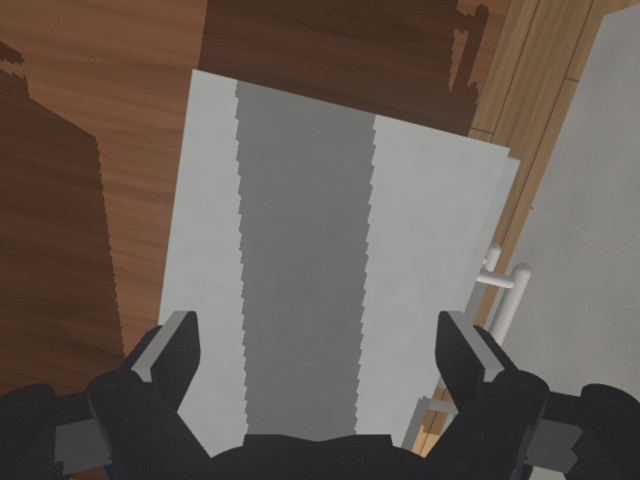

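```bash
cat > h.py <<'E'
import numpy as np, cv2
from rig import *
from scipy.spatial.transform import Rotation as Rn
def cam(n,st=None):
    c=get_calibration(n);K=np.array(c["camera_matrix"]);D=np.array(c["D"])
    if n=="wrist":
        T=np.eye(4);T[:3,:3]=Rn.from_quat(st["tool_rot"]).as_matrix();T[:3,3]=st["tcp_pos"]
        W=T@np.array(c["hand_eye"]);R=W[:3,:3].T;t=-R@W[:3,3]
    else: R=np.array(c["R"]);t=np.array(c["t"])
    return K,D,R,t
def ray(C,uv):
    K,D,R,t=C
    p=cv2.undistortPoints(np.array(uv,float).reshape(-1,1,2),K,D).reshape(-1,2)
    d=np.c_[p,np.ones(len(p))]@R
    return -R.T@t,d
def onz(C,uv,z):
    o,d=ray(C,uv);s=(z-o[2])/d[:,2];return o+s[:,None]*d
def proj(C,X):
    K,D,R,t=C
    return cv2.projectPoints(np.array(X,float).reshape(-1,1,3),cv2.Rodrigues(R)[0],t,K,D)[0].reshape(-1,2)
def two(C1,p1,C2,p2):
    o1,d1=ray(C1,p1);o2,d2=ray(C2,p2);d1=d1[0];d2=d2[0]
    s=np.linalg.lstsq(np.c_[d1,-d2],o2-o1,rcond=None)[0]
    a=o1+s[0]*d1;b=o2+s[1]*d2;return (a+b)/2,np.linalg.norm(a-b)
def down(yaw,tilt=0):
    # tool x down, tool y (jaw axis) at yaw in the world xy-plane
    x=np.array([0,0,-1.]);y=np.array([np.cos(yaw),np.sin(yaw),0]);z=np.cross(x,y)
    return np.c_[x,y,z]
def plan(pos,Rt,st=None):
    st=st or read_state()
    R0=Rn.from_quat(st["tool_rot"]).as_matrix()
    d=R0.T@(np.array(pos)-st["tcp_pos"])*1000
    r=np.degrees(Rn.from_matrix(R0.T@Rt).as_rotvec())
    print("tool delta mm",d.round(1),"rot deg",r.round(1),"rows>=",max(np.abs(d).max()/62.5,np.linalg.norm(d)/62.5,np.linalg.norm(r)/10.7).round(1))
    return d,r
def show():
    s=read_state();R0=Rn.from_quat(s["tool_rot"]).as_matrix()
    print("t",round(s["time"],2),"tcp",s["tcp_pos"].round(4),"x",R0[:,0].round(3),"y",R0[:,1].round(3),"F",s["force"].round(1),"g",round(s["gripper_width"],3),"q",s["qpos"].round(2))
    return s
E
python3 - <<'E'
from h import *
C=cam("top"); im=cv2.imread("pics/top0.png")
hsv=cv2.cvtColor(im,cv2.COLOR_BGR2HSV)
for (u,v) in [(187,282),(214,291),(351,215),(370,190)]:
    print(onz(C,[(u,v)],0.018).round(3),hsv[v-3,u-4],hsv[v,u+5])
    
cv2.imwrite("pics/c1.png",cv2.resize(im[140:320,110:310],None,fx=4,fy=4,interpolation=cv2.INTER_CUBIC)[:600,:800])
cv2.imwrite("pics/c2.png",cv2.resize(im[165:345,300:500],None,fx=4,fy=3.33,interpolation=cv2.INTER_CUBIC)[:600])
E
```

```text
[[0.416 0.344 0.018]] [ 18 116 206] [ 18 113 201]
[[0.392 0.267 0.018]] [ 18 116 213] [ 19 119 239]
[[ 0.614 -0.113  0.018]] [ 28  74 247] [ 32  34 251]
[[ 0.687 -0.166  0.018]] [ 27  78 247] [ 13 137 181]
```

View pics/c1.png

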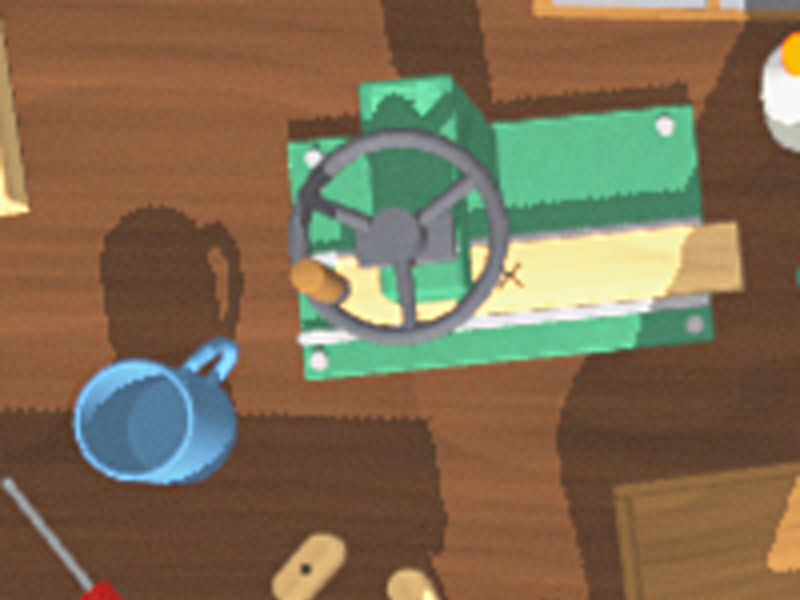

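View pics/c2.png

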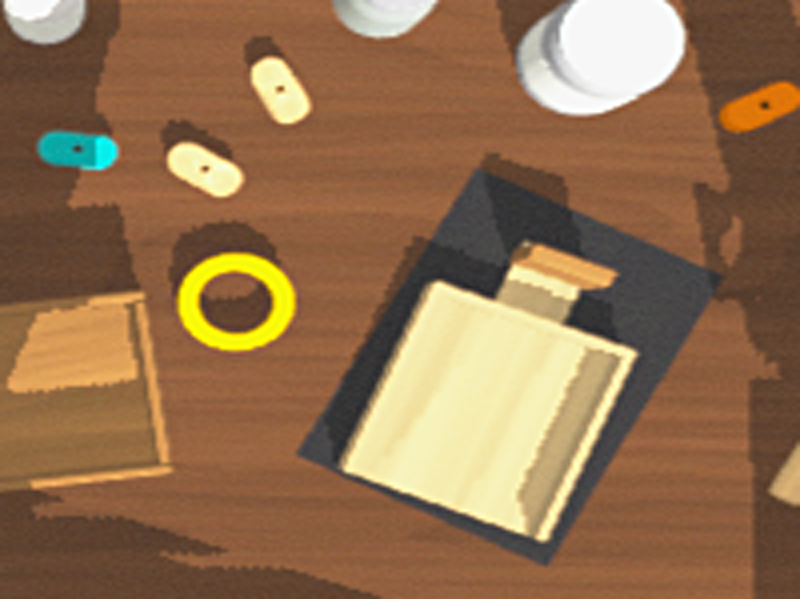

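```bash
cat >> h.py <<'E'
def buttons(im,C,z=0.018,verbose=True):
    hsv=cv2.cvtColor(im,cv2.COLOR_BGR2HSV)
    m=((hsv[...,0]>=14)&(hsv[...,0]<=35)&(hsv[...,1]>45)&(hsv[...,1]<150)&(hsv[...,2]>140)).astype(np.uint8)*255
    m=cv2.morphologyEx(m,cv2.MORPH_CLOSE,np.ones((3,3)))
    out=[]
    for c in cv2.findContours(m,cv2.RETR_EXTERNAL,cv2.CHAIN_APPROX_NONE)[0]:
        if cv2.contourArea(c)<60: continue
        P=onz(C,c.reshape(-1,2),z)[:,:2].astype(np.float32)
        (cx,cy),(w,h),a=cv2.minAreaRect(P)
        if w<h: w,h,a=h,w,a+90
        u=c.reshape(-1,2).mean(0)
        if 0.035<w<0.085 and 0.015<h<0.05:
            out.append((cx,cy,np.radians(a)))
            if verbose: print("blob px",u.round(0),"xy",round(cx,4),round(cy,4),"L",round(w,3),"W",round(h,3),"ang",round(a%180,1))
    return out
E
python3 - <<'E'
from h import *
C=cam("top"); im=cv2.imread("pics/top0.png"); hsv=cv2.cvtColor(im,cv2.COLOR_BGR2HSV)
buttons(im,C)
print("crop->world")
f=lambda x,y,z:onz(C,[(300+x/4-.375,165+y/3.33-.35)],z)[0].round(4)
g=lambda x,y,z:onz(C,[(110+x/4-.375,140+y/4-.375)],z)[0].round(4)
print("mat",f(480,165,.001),f(722,273,.001),f(547,565,.001),f(298,453,.001))
print("tray wall tops rear L",f(430,280,.032),"rear R",f(637,352,.032),"lip R",f(545,543,.032),"lipL floor",f(341,470,.01))
print("grip top",f(527,245,.064),f(615,277,.064))
print("bed corners",g(290,143,.016),g(692,105,.016),g(713,340,.016),g(308,380,.016))
print("strip end",g(738,222,.04),g(743,290,.04),"cross",g(510,276,.04))
print("hub",g(398,232,.237),"spinner top",g(316,276,.279))
for p in [(264,261),(337,252),(344,309),(271,316)]: print("crate",onz(C,[p],.06)[0].round(4))
E
```

```text
blob px [214. 291.] xy 0.3917 0.2662 L 0.058 W 0.031 ang 28.6
blob px [187. 282.] xy 0.4168 0.3443 L 0.058 W 0.03 ang 136.9
blob px [351. 216.] xy 0.6124 -0.1121 L 0.059 W 0.033 ang 59.9
blob px [369. 192.] xy 0.6819 -0.1649 L 0.059 W 0.032 ang 27.1
blob px [578.  65.] xy 1.0641 -0.767 L 0.073 W 0.03 ang 91.1
crop->world
mat [ 0.6224 -0.3114  0.001 ] [ 0.5323 -0.4847  0.001 ] [ 0.2824 -0.359   0.001 ] [ 0.373  -0.1828  0.001 ]
tray wall tops rear L [ 0.5203 -0.2697  0.032 ] rear R [ 0.4629 -0.4139  0.032 ] lip R [ 0.3041 -0.3496  0.032 ] lipL floor [ 0.3599 -0.212   0.01  ]
grip top [ 0.5483 -0.3294  0.064 ] [ 0.5232 -0.3893  0.064 ]
bed corners [0.7186 0.3707 0.016 ] [0.752  0.0848 0.016 ] [0.5832 0.0656 0.016 ] [0.5492 0.3508 0.016 ]
strip end [0.6639 0.0487 0.04  ] [0.616  0.0441 0.04  ] cross [0.6227 0.2066 0.04  ]
hub [0.6195 0.2387 0.237 ] spinner top [0.5865 0.274  0.279 ]
crate [0.4777 0.1253 0.06  ]
crate [ 0.506  -0.0729  0.06  ]
crate [ 0.3524 -0.0942  0.06  ]
crate [0.33   0.1022 0.06  ]
```

```bash
python3 - <<'E'
from h import *
C=cam("top"); s=show()
print("jar",onz(C,[(397,158)],.09),"tin",onz(C,[(455,175)],.11),"mug",onz(C,[(145,242)],.09))
for k in (0,180):
    plan((.6124,-.1121,.12),down(np.radians(59.9+90+k)))
E
```

```text
t 0.15 tcp [ 0.1492 -0.6321  0.1985] x [-0.     0.001 -1.   ] y [ 0.23  -0.973 -0.001] F [ 0.   0.7 -1. ] g 1.007 q [ 1.27  0.63  0.04  1.52 -0.03  1.   -0.02]
jar [[ 0.76218334 -0.2299116   0.09      ]] tin [[ 0.71408424 -0.38075212  0.11      ]] mug [[0.5212767  0.43925941 0.09      ]]
tool delta mm [  79.1 -399.6 -570.2] rot deg [1.334e+02 1.000e-01 0.000e+00] rows>= 12.5
tool delta mm [  79.1 -399.6 -570.2] rot deg [-46.6  -0.    0.1] rows>= 11.2
```

step_arm([
  [[0,-33,-47,0,0,0],[0,-33,-47,0,0,0],[0,-33,-47,0,0,0],[0,-33,-47,0,0,0],[0,-33,-47,0,0,0],[0,-33,-47,0,0,0],[0,-33,-47,0,0,0],[0,-33,-47,0,0,0],[0,-33,-47,0,0,0],[0,-33,-47,0,0,0],[0,-33,-47,0,0,0],[0,-33,-47,0,0,0]],
], fingers=0.6, newtons=40)

```text
time: 1.65
tcp_pos: [0.6184, -0.1083, 0.1948]
tool_rot: [-0.702, -0.077, 0.704, -0.078]
force: [-0.3, -0.6, 0.8]
gripper_width: 0.598
```

step_arm([
  [[0,0,0,-9.5,0,0],[0,0,0,-9.5,0,0],[0,0,0,-9.5,0,0],[0,0,0,-9.5,0,0],[0,0,0,-9.5,0,0]],
])

```text
time: 2.28
tcp_pos: [0.6209, -0.0988, 0.1921]
tool_rot: [-0.604, -0.368, 0.606, -0.364]
force: [0.1, 0.2, -0.6]
gripper_width: 0.598
```

```bash
python3 - <<'E'
from h import *
s=show()
im=snapshot("wrist");cv2.imwrite("pics/w1.png",im)
buttons(im,cam("wrist",s))
C=cam("top");it=snapshot("top");buttons(it,C)
plan((.6124,-.1121,.12),down(np.radians(59.9+90+180)))
E
```

```text
t 2.27 tcp [ 0.6209 -0.0988  0.1921] x [-0.006  0.003 -1.   ] y [ 0.886 -0.464 -0.006] F [ 0.1  0.2 -0.6] g 0.598 q [ 0.25  0.61 -0.22  1.58  0.15  0.97 -0.5 ]
blob px [413. 238.] xy 0.681 -0.1634 L 0.059 W 0.033 ang 28.4
blob px [319. 223.] xy 0.6137 -0.1126 L 0.062 W 0.028 ang 58.7
blob px [239.  15.] xy 0.6395 0.0687 L 0.048 W 0.045 ang 6.5
blob px [214. 291.] xy 0.3914 0.2667 L 0.058 W 0.03 ang 28.5
blob px [187. 282.] xy 0.4165 0.3444 L 0.058 W 0.03 ang 143.1
blob px [199. 213.] xy 0.6121 0.3124 L 0.065 W 0.037 ang 64.6
blob px [546.  99.] xy 0.9625 -0.6747 L 0.067 W 0.044 ang 88.8
blob px [316.  94.] xy 0.9634 -0.0068 L 0.07 W 0.045 ang 91.2
blob px [579.  66.] xy 1.063 -0.7727 L 0.058 W 0.034 ang 96.0
blob px [363.  61.] xy 1.071 -0.14 L 0.06 W 0.034 ang 74.3
blob px [285.  11.] xy 1.2143 0.0869 L 0.066 W 0.039 ang 6.9
tool delta mm [72.  -0.8 15.7] rot deg [ 2.1 -0.   0.4] rows>= 1.2
```

View pics/w1.png

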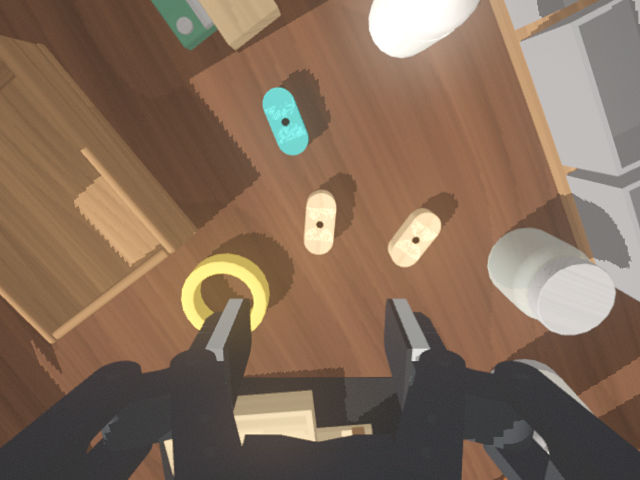

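step_arm([
  [[40,0,5,2.5,0,0],[40,0,5,0,0,0.4],[40,0,4,0,0,0],[40,0,0,0,0,0]],
])

```text
time: 2.88
tcp_pos: [0.6177, -0.1124, 0.0315]
tool_rot: [0.619, 0.343, -0.614, 0.348]
force: [0.3, 0.8, -0.4]
gripper_width: 0.601
```

```bash
python3 - <<'E'
from h import *
s=show()
plan((.613,-.1123,.002),down(np.radians(59.5+90+180)))
E
```

```text
t 2.88 tcp [ 0.6177 -0.1124  0.0315] x [ 0.01  -0.003 -1.   ] y [ 0.853 -0.522  0.01 ] F [ 0.3  0.8 -0.4] g 0.601 q [ 0.23  0.81 -0.16  1.72  0.2   0.62 -0.59]
tool delta mm [29.4 -4.3  2.4] rot deg [-1.  -0.2 -0.6] rows>= 0.5
```

step_arm([
  [[15,-2,1,-1,0,-0.6],[14,-2,1,0,0,0],[1,0,0,0,0,0]],
])

```text
time: 3.25
tcp_pos: [0.6116, -0.112, -0.0014]
tool_rot: [-0.614, -0.351, 0.615, -0.348]
force: [-0.6, 1.0, 0.6]
gripper_width: 0.602
```

step_arm([
  [[0,0,0,0,0,0],[0,0,0,0,0,0],[0,0,0,0,0,0],[0,0,0,0,0,0]],
], fingers=0)

```text
time: 3.75
tcp_pos: [0.6145, -0.1124, 0.0022]
tool_rot: [0.616, 0.35, -0.613, 0.349]
force: [0.1, 0.8, -0.7]
gripper_width: -0.001
```

```bash
python3 - <<'E'
from h import *
s=show()
E
```

```text
t 3.75 tcp [ 0.6145 -0.1124  0.0022] x [ 0.003  0.002 -1.   ] y [ 0.859 -0.511  0.001] F [ 0.1  0.8 -0.7] g -0.001 q [ 0.23  0.85 -0.16  1.73  0.21  0.58 -0.58]
```

```bash
python3 - <<'E'
from h import *
s=show()
im=snapshot("wrist");cv2.imwrite("pics/w2.png",im)
it=snapshot("top");cv2.imwrite("pics/t2.png",it);buttons(it,cam("top"))
E
```

```text
t 3.75 tcp [ 0.6145 -0.1124  0.0022] x [ 0.003  0.002 -1.   ] y [ 0.859 -0.511  0.001] F [ 0.1  0.8 -0.7] g -0.001 q [ 0.23  0.85 -0.16  1.73  0.21  0.58 -0.58]
blob px [214. 291.] xy 0.3916 0.2665 L 0.058 W 0.03 ang 31.0
blob px [187. 282.] xy 0.4167 0.3445 L 0.058 W 0.03 ang 142.0
blob px [200. 213.] xy 0.6116 0.3113 L 0.063 W 0.037 ang 64.6
blob px [551.  98.] xy 0.9644 -0.6859 L 0.04 W 0.028 ang 162.0
blob px [539.  99.] xy 0.9633 -0.653 L 0.042 W 0.023 ang 179.0
blob px [316.  94.] xy 0.9635 -0.0064 L 0.068 W 0.042 ang 87.9
blob px [249.  58.] xy 1.0658 0.1886 L 0.075 W 0.036 ang 82.5
```

View pics/w2.png

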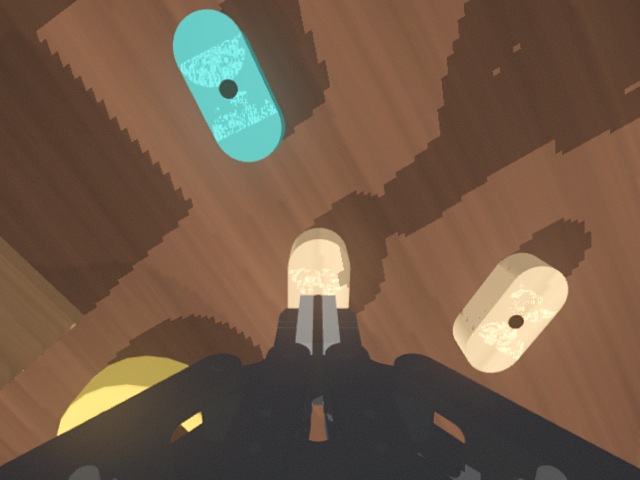

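View pics/t2.png

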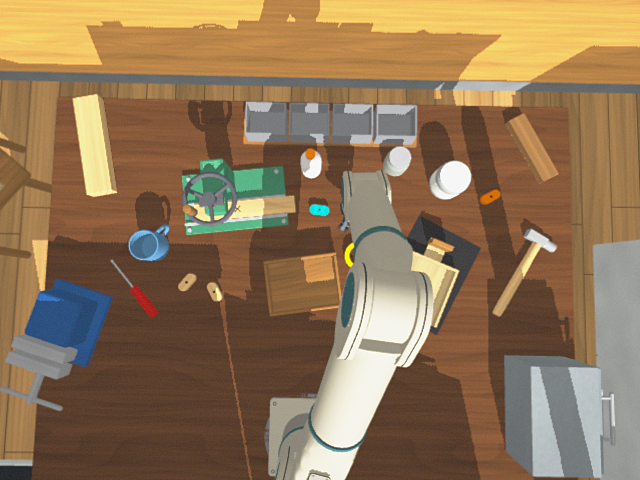

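```bash
python3 - <<'E'
from h import *
s=read_state();C=cam("wrist",s)
print(proj(C,[s["tcp_pos"]]),[proj(C,[s["tcp_pos"]+np.array([0,0,z])]) for z in (.018,.025,.04)])
im=snapshot("wrist");b=buttons(im,C)
for p in [(515,321),(228,89)]: print(onz(C,[p],.018),onz(C,[p],-.01))
E
```

```text
[[318.86519401 285.05154682]] [array([[319.04070004, 301.76374382]]), array([[319.11881886, 309.20550713]]), array([[319.30950038, 327.37818896]])]
blob px [106. 387.] xy 0.5074 -0.0991 L 0.079 W 0.022 ang 179.8
blob px [510. 312.] xy 0.6804 -0.1608 L 0.056 W 0.037 ang 28.3
blob px [318. 274.] xy 0.6213 -0.1003 L 0.036 W 0.027 ang 58.7
[[ 0.6827397 -0.1649728  0.018    ]] [[ 0.68827826 -0.18556066 -0.01      ]]
[[ 0.62876216 -0.0224762   0.018     ]] [[ 0.62475564 -0.01786575 -0.01      ]]
```

```bash
python3 - <<'E'
import cv2
im=cv2.imread("pics/w2.png")[210:400,200:440];cv2.imwrite("pics/c3.png",cv2.resize(im,None,fx=3.3,fy=3.1,interpolation=cv2.INTER_CUBIC))
E
```

```text
(no output)
```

View pics/c3.png

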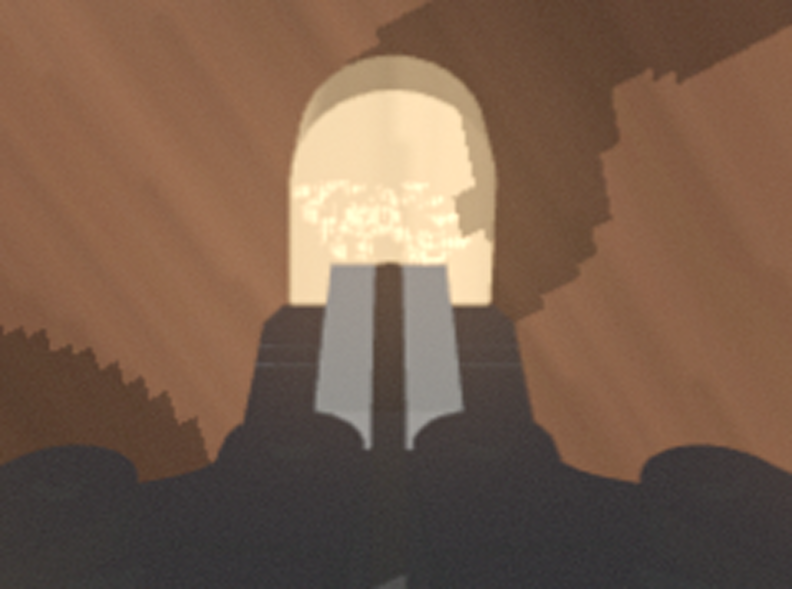

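```bash
python3 - <<'E'
from h import *
s=read_state();C=cam("wrist",s);R=Rn.from_quat(s["tool_rot"]).as_matrix()
for dx in (0,-10,-19,-30,-40):
  for dz in (-11,0,11): print(dx,dz,proj(C,[s["tcp_pos"]+R@np.array([dx,10,dz])/1000]).round(0))
# button hole-less ends: nose top at crop(390,90)
u=200+390/3.3;v=210+90/3.1
for z in (.018,): print(onz(C,[(u,v)],z), onz(C,[(200+290/3.3,210+250/3.1),(200+492/3.3,210+250/3.1)],z))
E
```

```text
0 -11 [[341. 263.]]
0 0 [[340. 285.]]
0 11 [[340. 307.]]
-10 -11 [[342. 271.]]
-10 0 [[342. 294.]]
-10 11 [[341. 317.]]
-19 -11 [[343. 279.]]
-19 0 [[343. 303.]]
-19 11 [[342. 326.]]
-30 -11 [[345. 289.]]
-30 0 [[345. 315.]]
-30 11 [[344. 340.]]
-40 -11 [[347. 301.]]
-40 0 [[346. 328.]]
-40 11 [[346. 354.]]
[[ 0.62779168 -0.08884664  0.018     ]] [[ 0.60515479 -0.1018725   0.018     ]
 [ 0.62741212 -0.11510365  0.018     ]]
```

```bash
python3 - <<'E'
from h import *
im=snapshot("side");cv2.imwrite("pics/s2.png",im)
s=read_state();C=cam("side");p=proj(C,[s["tcp_pos"],s["tcp_pos"]+[0,0,.035],[.613,-.1123,.018],[.613,-.1123,0]]);print(p.round(1))
u,v=p[0].astype(int)
cv2.imwrite("pics/c4.png",cv2.resize(im[v-50:v+40,u-60:u+60],None,fx=6,fy=6,interpolation=cv2.INTER_CUBIC))
E
```

```text
[[340.  285.8]
 [340.3 276.8]
 [339.8 281.8]
 [339.7 286.4]]
```

View pics/c4.png

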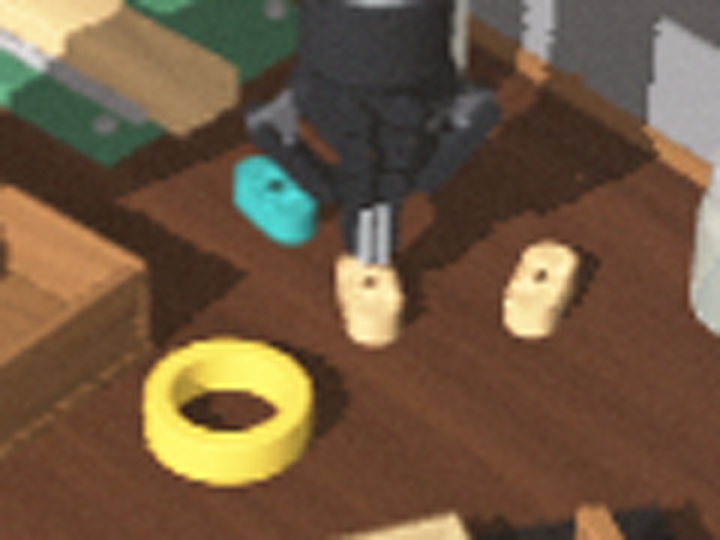

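step_arm([
  [[-50,0,0,0,0,0],[-50,0,0,0,0,0],[0,0,0,0,0,0]],
])

```text
time: 4.32
tcp_pos: [0.6134, -0.1123, 0.1031]
tool_rot: [0.615, 0.351, -0.614, 0.349]
force: [-0.6, 1.0, -0.3]
gripper_width: -0.003
```

```bash
python3 - <<'E'
from h import *
s=show();R=Rn.from_quat(s["tool_rot"]).as_matrix()
for n in ("side","top","wrist"):
    im=snapshot(n);C=cam(n,s);p=proj(C,[s["tcp_pos"]])[0];print(n,p)
    u,v=p.round().astype(int);cv2.circle(im,(u,v),1,(0,0,255),-1)
    for dx in (-20,-40):
        q=proj(C,[s["tcp_pos"]+R@np.array([dx,0,0])/1000])[0].round().astype(int);cv2.circle(im,tuple(q),1,(255,0,0),-1)
    c=cv2.resize(im[v-60:v+40,u-60:u+60],None,fx=5,fy=5,interpolation=cv2.INTER_NEAREST)
    cv2.imwrite(f"pics/tip_{n}.png",c)
E
```

```text
t 4.33 tcp [ 0.6134 -0.1123  0.1031] x [-0.001  0.003 -1.   ] y [ 0.86  -0.511 -0.002] F [-0.6  1.  -0.3] g -0.003 q [ 0.25  0.71 -0.19  1.68  0.18  0.77 -0.55]
side [340.62641658 259.22992506]
top [353.24191559 210.99675094]
wrist [318.84913935 285.06201554]
```

View pics/tip_side.png

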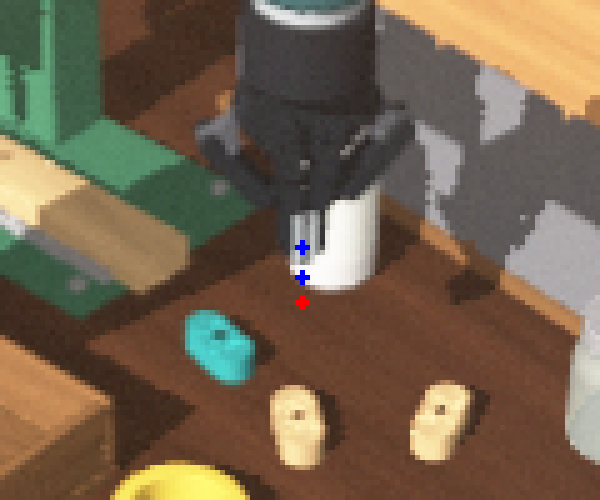

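View pics/tip_wrist.png

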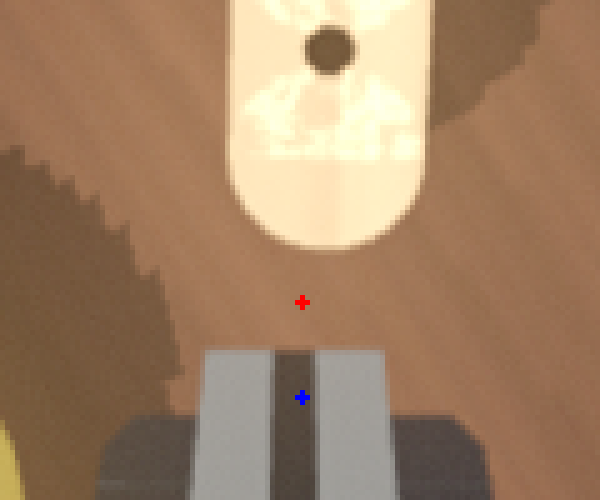

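```bash
python3 - <<'E'
from h import *
s=show();im=snapshot("wrist");C=cam("wrist",s)
print(onz(C,[(324.8,235)],.018)); buttons(im,C)
plan((.6135,-.1115,-.022),down(np.radians(59+90+180)))
E
```

```text
t 4.47 tcp [ 0.6095 -0.112   0.0984] x [-0.01   0.004 -1.   ] y [ 0.86  -0.511 -0.011] F [ 0.1 -1.1  0.1] g -0.001 q [ 0.25  0.71 -0.19  1.68  0.18  0.77 -0.56]
[[ 0.61280627 -0.11285644  0.018     ]]
blob px [454. 249.] xy 0.6799 -0.1621 L 0.059 W 0.042 ang 39.7
blob px [326. 232.] xy 0.6154 -0.1124 L 0.06 W 0.03 ang 58.8
tool delta mm [119.8   4.9  -2.8] rot deg [0.3 0.1 0.7] rows>= 1.9
```

step_arm([
  [[40,2,-1,0,0,0],[40,2,-1,0,0,0],[20,0,0,0,0,0],[10,0,0,0,0,0]],
], fingers=0.6)

```text
time: 5.03
tcp_pos: [0.6093, -0.1113, -0.0201]
tool_rot: [-0.61, -0.354, 0.619, -0.345]
force: [-0.1, -0.3, -0.2]
gripper_width: 0.598
```

step_arm([
  [[5,0,0,0,0,0],[5,0,0,0,0,0]],
])

```text
time: 5.28
tcp_pos: [0.6084, -0.1111, -0.0315]
tool_rot: [-0.609, -0.355, 0.619, -0.345]
force: [-0.8, 1.0, 0.8]
gripper_width: 0.6
```

```bash
python3 - <<'E'
from h import *
s=show()
P=[]
for i in range(4):
    im=snapshot("wrist");s=read_state();P.append(s["tcp_pos"])
print(np.array(P).round(4),s["force"])
cv2.imwrite("pics/w3.png",im)
E
```

```text
t 5.28 tcp [ 0.6084 -0.1111 -0.0315] x [-0.019  0.005 -1.   ] y [ 0.86  -0.51  -0.019] F [-0.8  1.   0.8] g 0.6 q [ 0.23  0.9  -0.15  1.73  0.22  0.55 -0.59]
[[ 0.608  -0.111  -0.032 ]
 [ 0.6081 -0.1111 -0.0315]
 [ 0.6085 -0.1111 -0.0311]
 [ 0.6088 -0.1111 -0.0308]] [0.44210922 0.01529679 0.63399305]
```

View pics/w3.png

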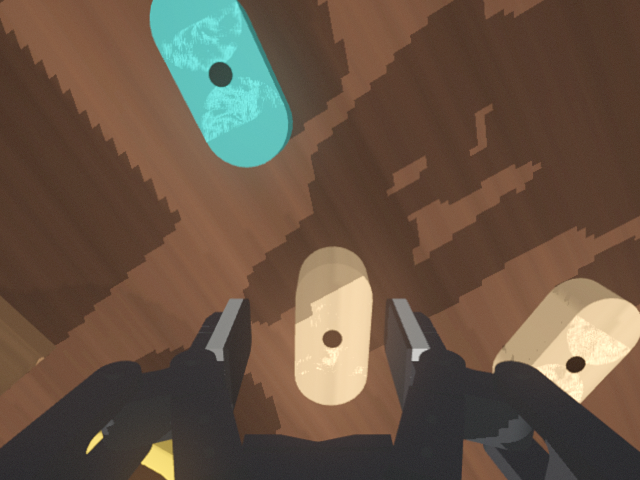

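step_arm([
  [[0,2,0,0,0,0],[0,0,0,0,0,0],[0,0,0,0,0,0],[0,0,0,0,0,0]],
], fingers=0)

```text
time: 5.98
tcp_pos: [0.612, -0.1125, -0.0291]
tool_rot: [-0.611, -0.354, 0.618, -0.346]
force: [0.4, -0.6, -0.1]
gripper_width: 0.291
```

```bash
python3 - <<'E'
from h import *
s=show()
im=snapshot("wrist");cv2.imwrite("pics/w4.png",im)
E
```

```text
t 5.97 tcp [ 0.612  -0.1125 -0.0291] x [-0.016  0.005 -1.   ] y [ 0.86  -0.511 -0.016] F [ 0.4 -0.6 -0.1] g 0.291 q [ 0.23  0.9  -0.15  1.72  0.22  0.55 -0.59]
```

View pics/w4.png

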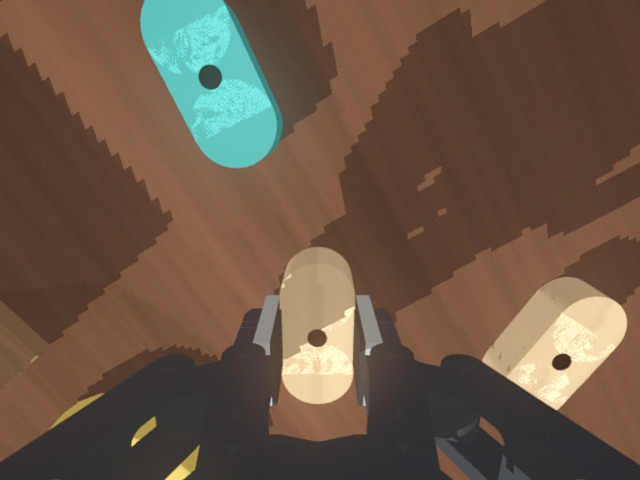

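step_arm([
  [[-40,0,0,0,0,0],[-50,0,0,0,0,0],[-30,-10,30,0,0,0.5],[0,-14,51,0,0,0.5],[0,-14,51,0,0,0],[0,-14,51,0,0,0],[0,-14,51,0,0,0],[0,0,0,-9,0,0],[0,0,0,0,0,0]],
])

```text
time: 7.15
tcp_pos: [0.4329, -0.2854, 0.095]
tool_rot: [-0.584, -0.396, 0.585, -0.4]
force: [0.8, 0.8, 0.8]
gripper_width: 0.294
```

```bash
python3 - <<'E'
from h import *
s=show()
im=snapshot("wrist");cv2.imwrite("pics/w5.png",im)
plan((.4352,-.2813,-.017),down(np.radians(-22)))
E
```

```text
t 7.15 tcp [ 0.4329 -0.2854  0.095 ] x [ 0.001 -0.005 -1.   ] y [ 0.931 -0.366  0.003] F [0.8 0.8 0.8] g 0.294 q [ 0.7   0.6  -0.26  1.98  0.28  0.59 -0.12]
tool delta mm [111.9   0.8  -5.7] rot deg [ 0.4  0.3 -0.1] rows>= 1.8
```

View pics/w5.png

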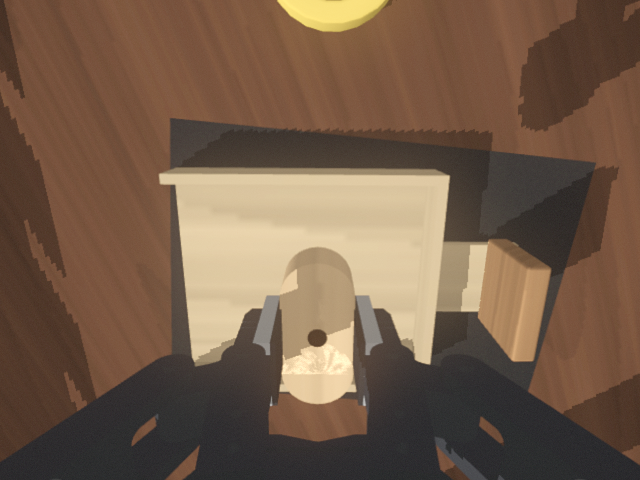

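step_arm([
  [[40,0,-2,0,0,0],[40,0,-2,0,0,0],[25,0,-2,0,0,0],[6,0,0,0,0,0]],
])

```text
time: 7.7
tcp_pos: [0.4393, -0.2794, -0.0179]
tool_rot: [-0.585, -0.393, 0.586, -0.399]
force: [0.5, 0.5, 0.0]
gripper_width: 0.291
```

step_arm([
  [[0,0,0,0,0,0],[0,0,0,0,0,0],[-40,0,0,0,0,0],[-50,0,0,0,0,0],[-50,0,0,0,0,0],[0,0,0,0,0,0]],
], fingers=0.5)

```text
time: 8.45
tcp_pos: [0.4416, -0.2791, 0.131]
tool_rot: [0.587, 0.39, -0.585, 0.401]
force: [0.6, -0.6, -0.3]
gripper_width: 0.5
```

```bash
python3 - <<'E'
from h import *
s=show()
im=snapshot("wrist");cv2.imwrite("pics/w6.png",im)
it=snapshot("top");cv2.imwrite("pics/t6.png",it);buttons(it,cam("top"))
plan((.681,-.164,.11),down(np.radians(27.5+90)))
plan((.681,-.164,.11),down(np.radians(27.5-90)))
E
```

```text
t 8.45 tcp [ 0.4416 -0.2791  0.131 ] x [ 0.011 -0.013 -1.   ] y [ 0.927 -0.374  0.015] F [ 0.6 -0.6 -0.3] g 0.5 q [ 0.7   0.55 -0.29  1.95  0.26  0.66 -0.13]
blob px [214. 291.] xy 0.3914 0.2667 L 0.058 W 0.03 ang 28.5
blob px [187. 282.] xy 0.4168 0.3443 L 0.058 W 0.03 ang 136.7
blob px [200. 213.] xy 0.6121 0.3119 L 0.064 W 0.038 ang 66.7
blob px [369. 192.] xy 0.6824 -0.1646 L 0.06 W 0.032 ang 27.1
tool delta mm [  17.6  181.8 -196.4] rot deg [-139.5    0.7    0.3] rows>= 13.0
tool delta mm [  17.6  181.8 -196.4] rot deg [40.5  0.2 -0.6] rows>= 4.3
```

View pics/w6.png

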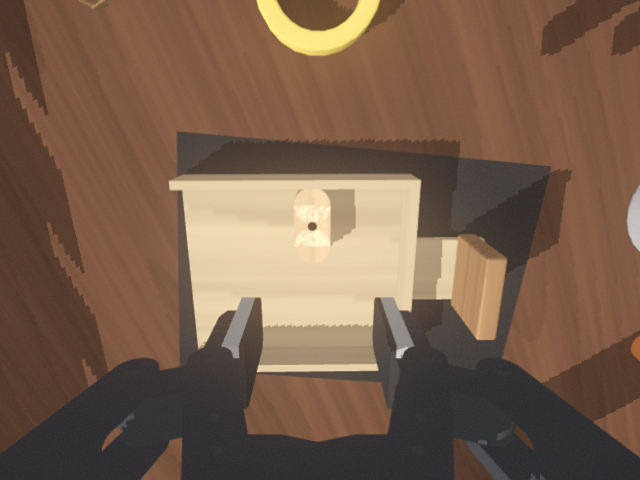

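step_arm([
  [[0,36,-39,0,0,0],[0,36,-39,0,0,-0.6],[0,36,-39,0,0,0],[0,36,-39,0,0,0],[0,36,-39,0,0,0],[0,0,0,10.2,0,0],[0,0,0,10.2,0,0],[0,0,0,10.2,0,0],[0,0,0,10.2,0,0],[0,0,0,0,0,0]],
], fingers=0.6)

```text
time: 9.8
tcp_pos: [0.6732, -0.16, 0.1042]
tool_rot: [-0.676, -0.16, 0.702, -0.155]
force: [0.6, 0.6, 0.6]
gripper_width: 0.602
```

```bash
python3 - <<'E'
from h import *
s=show()
im=snapshot("wrist");cv2.imwrite("pics/w7.png",im)
b=buttons(im,cam("wrist",s))
plan((.682,-.1640,-.029),down(np.radians(27.5-90)))
E
```

```text
t 9.8 tcp [ 0.6732 -0.16    0.1042] x [-0.038 -0.001 -0.999] y [ 0.435 -0.9   -0.015] F [0.6 0.6 0.6] g 0.602 q [ 0.22  0.81 -0.06  1.43  0.07  0.95 -0.98]
blob px [ 28. 395.] xy 0.4442 -0.0133 L 0.05 W 0.023 ang 100.1
tool delta mm [132.7   9.6 -10.9] rot deg [-1.6  2.   0.9] rows>= 2.1
```

View pics/w7.png

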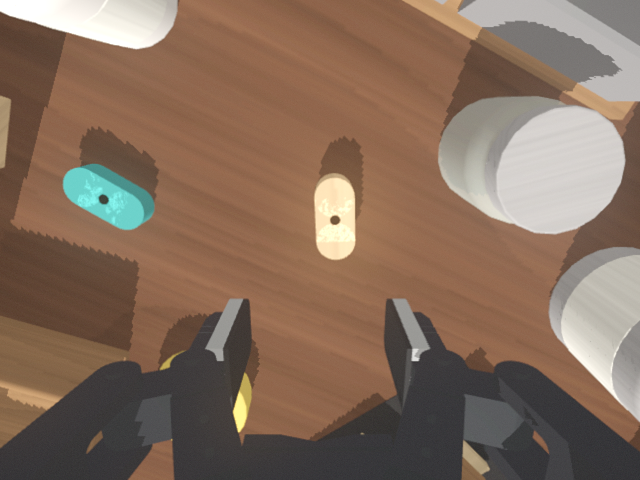

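```bash
python3 - <<'E'
from h import *
s=show()
print(onz(cam("wrist",s),[(335,219)],.018))
E
```

```text
t 9.85 tcp [ 0.6731 -0.16    0.1042] x [-0.038 -0.001 -0.999] y [ 0.436 -0.9   -0.016] F [ 0.4 -0.3 -0.5] g 0.599 q [ 0.22  0.81 -0.06  1.43  0.07  0.95 -0.98]
[[ 0.68356135 -0.16554556  0.018     ]]
```

step_arm([
  [[40,4,-5,-1.5,2,0.9],[40,3,-4,0,0,0],[30,2,-2,0,0,0]],
])

```text
time: 10.22
tcp_pos: [0.6877, -0.1638, -0.0074]
tool_rot: [0.688, 0.171, -0.684, 0.172]
force: [0.4, 0.7, 1.2]
gripper_width: 0.6
```

```bash
python3 - <<'E'
from h import *
s=show()
im=snapshot("wrist");cv2.imwrite("pics/w8.png",im)
plan((.682,-.1650,-.029),down(np.radians(27.5-90)))
E
```

```text
t 10.22 tcp [ 0.6877 -0.1638 -0.0074] x [ 0.005 -0.    -1.   ] y [ 0.469 -0.883  0.003] F [0.4 0.7 1.2] g 0.6 q [ 0.23  0.95 -0.07  1.48  0.09  0.71 -0.96]
tool delta mm [17.2  0.1  3.1] rot deg [0.5 0.  0.1] rows>= 0.3
```

View pics/w8.png

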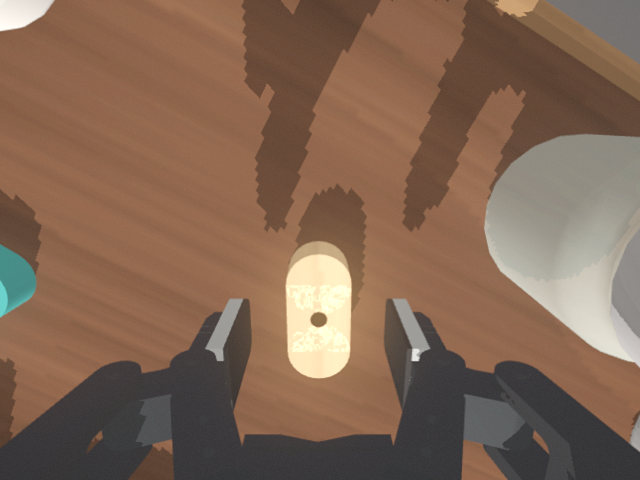

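Aligned: the hole at (319,319) lies midway between the pads. Going down and closing.

step_arm([
  [[15,0,1,0,0,0],[6,0,0,0,0,0]],
])

```text
time: 10.52
tcp_pos: [0.6832, -0.164, -0.0341]
tool_rot: [-0.685, -0.173, 0.686, -0.171]
force: [-0.7, -0.3, -0.5]
gripper_width: 0.597
```

step_arm([
  [[0,0,0,0,0,0],[0,0,0,0,0,0],[0,0,0,0,0,0],[-40,0,0,0,0,0],[-50,0,0,0,0,0],[-30,0,0,0,0,0]],
], fingers=0)

```text
time: 11.28
tcp_pos: [0.6834, -0.1641, 0.0901]
tool_rot: [-0.685, -0.173, 0.686, -0.172]
force: [0.6, 0.5, -0.8]
gripper_width: 0.294
```

```bash
python3 - <<'E'
from h import *
s=show()
plan((.4090,-.3462,.1),down(np.radians(-22)))
plan((.4090,-.3462,.1),Rn.from_quat(s["tool_rot"]).as_matrix())
E
```

```text
t 11.28 tcp [ 0.6834 -0.1641  0.0901] x [-0.002  0.002 -1.   ] y [ 0.473 -0.881 -0.002] F [ 0.6  0.5 -0.8] g 0.294 q [ 0.24  0.82 -0.08  1.44  0.08  0.88 -0.94]
tool delta mm [ -9.7  30.7 327.9] rot deg [-39.8   0.    0.1] rows>= 5.3
tool delta mm [ -9.7  30.7 327.9] rot deg [0. 0. 0.] rows>= 5.3
```

step_arm([
  [[-3,5,54,0,0,0],[-3,5,54,0,0,0],[-3,5,54,0,0,0],[0,5,54,0,0,0],[0,5,54,0,0,0],[0,5,54,0,0,0],[0,0,0,-10,0,0],[0,0,0,-10,0,0],[0,0,0,-10,0,0],[0,0,0,-10,0,0],[0,0,0,0,0,0]],
])

```text
time: 12.65
tcp_pos: [0.4074, -0.35, 0.1055]
tool_rot: [0.584, 0.399, -0.579, 0.407]
force: [-0.3, 0.5, -0.6]
gripper_width: 0.295
```

```bash
python3 - <<'E'
from h import *
s=show()
plan((.4090,-.3462,-.021),down(np.radians(-22)))
E
```

```text
t 12.65 tcp [ 0.4074 -0.35    0.1055] x [ 0.012 -0.005 -1.   ] y [ 0.936 -0.35   0.013] F [-0.3  0.5 -0.6] g 0.295 q [ 0.88  0.61 -0.33  1.93  0.31  0.64 -0.  ]
tool delta mm [126.4  -1.4  -4.1] rot deg [ 1.5 -0.  -0.7] rows>= 2.0
```

step_arm([
  [[45,0,-2,1.5,0,-0.6],[45,0,-2,0,0,0],[25,0,-1,0,0,0],[8,0,0,0,0,0]],
])

```text
time: 13.15
tcp_pos: [0.4127, -0.3479, -0.0183]
tool_rot: [0.59, 0.388, -0.588, 0.394]
force: [-1.5, 1.2, -0.1]
gripper_width: 0.296
```

step_arm([
  [[0,0,0,0,0,0],[0,0,0,0,0,0],[-40,0,0,0,0,0],[-50,0,0,0,0,0],[-60,0,0,0,0,0],[-40,0,0,0,0,0],[0,0,0,0,0,0]],
], fingers=0.5)

```text
time: 14.02
tcp_pos: [0.4135, -0.3487, 0.1844]
tool_rot: [0.592, 0.382, -0.589, 0.396]
force: [0.7, -1.1, -0.4]
gripper_width: 0.495
```

```bash
python3 - <<'E'
from h import *
s=show()
im=snapshot("wrist");cv2.imwrite("pics/w9.png",im)
it=snapshot("top");cv2.imwrite("pics/t9.png",it);buttons(it,cam("top"))
plan((.3916,.2665,.11),down(np.radians(29+90)))
plan((.3916,.2665,.11),down(np.radians(29-90)))
E
```

```text
t 14.03 tcp [ 0.4135 -0.3487  0.1844] x [ 0.015 -0.014 -1.   ] y [ 0.919 -0.393  0.019] F [ 0.7 -1.1 -0.4] g 0.495 q [ 0.9   0.5  -0.37  1.85  0.25  0.81 -0.  ]
blob px [214. 291.] xy 0.3914 0.2667 L 0.058 W 0.03 ang 28.5
blob px [187. 282.] xy 0.4168 0.3443 L 0.058 W 0.03 ang 136.7
blob px [196. 212.] xy 0.6162 0.3213 L 0.084 W 0.038 ang 67.2
blob px [159.  58.] xy 1.0601 0.4525 L 0.071 W 0.028 ang 85.7
tool delta mm [  64.8 -260.5 -557. ] rot deg [-1.421e+02  1.000e+00  1.000e-01] rows>= 13.3
tool delta mm [  64.8 -260.5 -557. ] rot deg [37.8  0.1 -0.8] rows>= 9.9
```

View pics/w9.png

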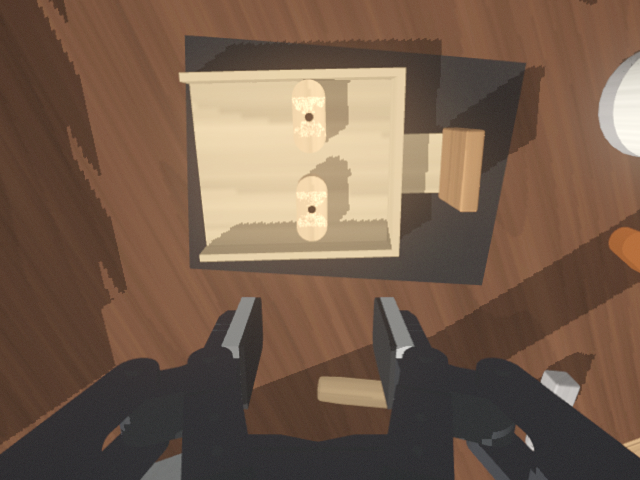

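step_arm([
  [[0,0,-55,0,0,-0.8],[0,0,-55,0,0,0],[0,0,-55,0,0,0],[0,0,-55,0,0,0],[0,0,-55,0,0,0],[0,0,-55,0,0,0],[0,-43,-38,0,0,0],[0,-43,-38,0,0,0],[0,-43,-38,0,0,0],[0,-43,-38,0,0,0],[0,-43,-38,0,0,0],[0,-43,-38,0,0,0]],
], fingers=0.6)

```text
time: 15.62
tcp_pos: [0.3882, 0.2796, 0.164]
tool_rot: [-0.583, -0.389, 0.604, -0.38]
force: [0.7, 0.4, 0.2]
gripper_width: 0.601
```

step_arm([
  [[0,0,0,9.5,0,0],[0,0,0,9.5,0,0],[0,0,0,9.5,0,0],[0,0,0,9.5,0,0],[0,0,0,0,0,0]],
])

```text
time: 16.25
tcp_pos: [0.3797, 0.2821, 0.1575]
tool_rot: [-0.67, -0.167, 0.703, -0.168]
force: [0.1, 0.3, -0.1]
gripper_width: 0.602
```

```bash
python3 - <<'E'
from h import *
s=show()
im=snapshot("wrist");cv2.imwrite("pics/w10.png",im);buttons(im,cam("wrist",s))
plan((.3916,.2665,.0),down(np.radians(29-90)))
E
```

```text
t 16.25 tcp [0.3797 0.2821 0.1575] x [-0.045 -0.013 -0.999] y [ 0.461 -0.888 -0.009] F [ 0.1  0.3 -0.1] g 0.602 q [-0.54  0.47 -0.2   2.    0.11  0.73 -1.89]
blob px [346. 204.] xy 0.3937 0.2659 L 0.06 W 0.032 ang 27.9
blob px [268. 125.] xy 0.4171 0.3448 L 0.058 W 0.027 ang 140.7
blob px [522.  32.] xy 0.5532 0.2197 L 0.071 W 0.016 ang 96.2
tool delta mm [156.9  20.9 -10.6] rot deg [-1.5  2.6  0.6] rows>= 2.5
```

View pics/w10.png

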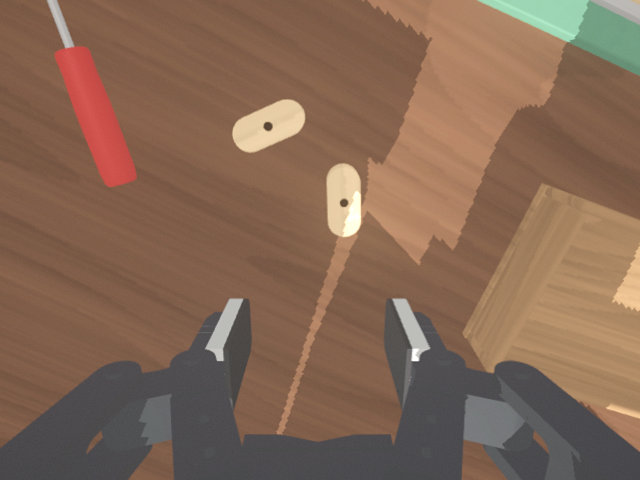

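step_arm([
  [[50,8,-5,-1.5,2.5,0.6],[50,7,-4,0,0,0],[40,5,-1,0,0,0],[10,0,0,0,0,0]],
])

```text
time: 16.8
tcp_pos: [0.397, 0.2695, 0.0033]
tool_rot: [0.684, 0.182, -0.683, 0.181]
force: [0.6, 0.1, -0.0]
gripper_width: 0.599
```

```bash
python3 - <<'E'
from h import *
s=show()
im=snapshot("wrist");cv2.imwrite("pics/w11.png",im)
plan((.392,.2662,-.031),down(np.radians(28.5-90)))
E
```

```text
t 16.8 tcp [0.397  0.2695 0.0033] x [ 0.001  0.002 -1.   ] y [ 0.496 -0.869 -0.002] F [ 0.6  0.1 -0. ] g 0.599 q [-0.58  0.73 -0.1   2.13  0.24  0.29 -1.94]
tool delta mm [34.3  0.8  6.4] rot deg [ 1.2 -0.1  0.1] rows>= 0.6
```

View pics/w11.png

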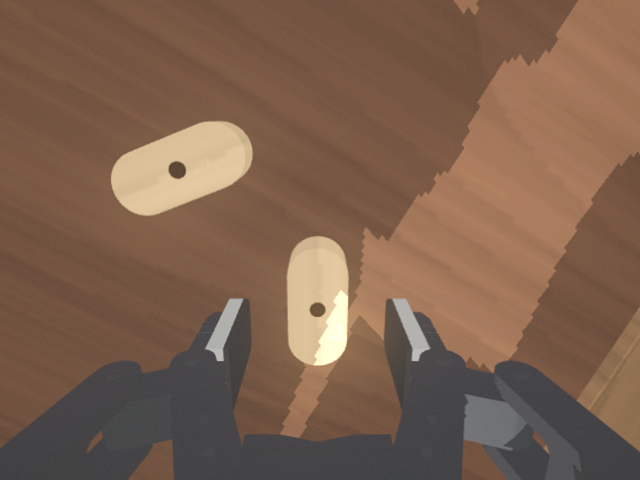

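step_arm([
  [[0,1,6,1,-6,0],[10,0,0,0,0,0]],
])

```text
time: 17.1
tcp_pos: [0.3921, 0.2672, -0.005]
tool_rot: [-0.649, -0.168, 0.719, -0.184]
force: [0.5, 0.3, 0.3]
gripper_width: 0.602
```

```bash
python3 - <<'E'
from h import *
s=show()
E
```

```text
t 17.1 tcp [ 0.3921  0.2672 -0.005 ] x [-0.09  -0.046 -0.995] y [ 0.483 -0.876 -0.003] F [0.5 0.3 0.3] g 0.602 q [-0.54  0.77 -0.15  2.04  0.21  0.44 -1.92]
```

step_arm([
  [[14,0,-1,0,0,0],[11,0,-1,0,0,0]],
])

```text
time: 17.35
tcp_pos: [0.3911, 0.2671, -0.0304]
tool_rot: [-0.65, -0.169, 0.718, -0.184]
force: [0.8, 0.1, 0.7]
gripper_width: 0.601
```

step_arm([
  [[0,0,0,0,0,0],[0,0,0,0,0,0],[0,0,0,0,0,0],[-40,0,0,0,0,0],[-50,0,0,0,0,0],[-50,0,0,0,5,0]],
], fingers=0)

```text
time: 18.1
tcp_pos: [0.4018, 0.2728, 0.1092]
tool_rot: [-0.679, -0.177, 0.69, -0.178]
force: [0.3, 1.2, -0.1]
gripper_width: 0.291
```

```bash
python3 - <<'E'
from h import *
s=show()
plan((.3795,-.2588,.12),down(np.radians(-22)))
E
```

```text
t 18.1 tcp [0.4018 0.2728 0.1092] x [-0.015 -0.005 -1.   ] y [ 0.486 -0.874 -0.003] F [ 0.3  1.2 -0.1] g 0.291 q [-0.51  0.55 -0.2   2.04  0.18  0.59 -1.9 ]
tool delta mm [ -7.7 453.8 277.8] rot deg [-38.9   0.8   0.4] rows>= 8.5
```

step_arm([
  [[-5,55,0,0,0,0],[-5,55,0,0,0,0],[-5,55,0,0,0,0],[-5,55,0,0,0,0],[0,33,40,0,0,0],[0,33,40,0,0,0],[0,33,40,0,0,0],[0,33,40,0,0,0],[0,33,40,0,0,0],[0,33,40,0,0,0],[0,33,40,0,0,0]],
])

```text
time: 19.48
tcp_pos: [0.3834, -0.2678, 0.1356]
tool_rot: [0.685, 0.182, -0.682, 0.182]
force: [1.3, 0.1, -0.4]
gripper_width: 0.296
```

step_arm([
  [[0,0,0,-10,0,0],[0,0,0,-10,0,0],[0,0,0,-10,0,0],[0,0,0,-9,0,0],[0,0,0,0,-6,0],[0,0,0,0,0,0]],
])

```text
time: 20.23
tcp_pos: [0.3781, -0.2748, 0.136]
tool_rot: [-0.551, -0.379, 0.612, -0.424]
force: [0.1, -0.0, -0.8]
gripper_width: 0.294
```

```bash
python3 - <<'E'
from h import *
s=show()
im=snapshot("wrist");cv2.imwrite("pics/w12.png",im)
plan((.3795,-.2588,.0),down(np.radians(-22)))
E
```

```text
t 20.23 tcp [ 0.3781 -0.2748  0.136 ] x [-0.035 -0.102 -0.994] y [ 0.935 -0.354  0.004] F [ 0.1 -0.  -0.8] g 0.294 q [ 0.75  0.48 -0.38  2.1   0.48  0.64 -0.35]
tool delta mm [133.1  -4.1 -32.2] rot deg [ 1.   6.2 -0.2] rows>= 2.2
```

View pics/w12.png

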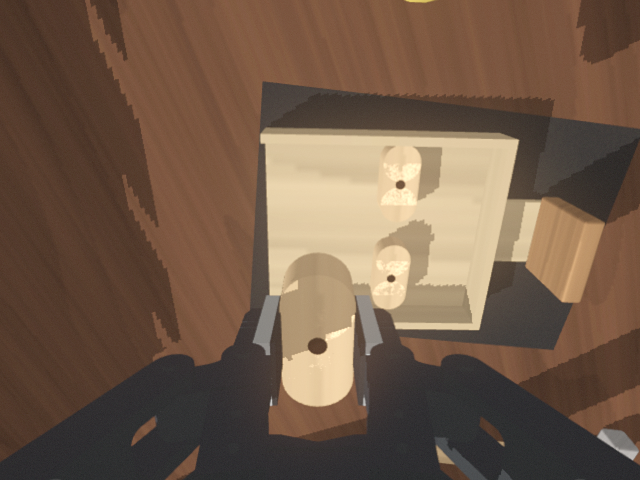

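step_arm([
  [[30,0,-15,1,0,0],[40,0,-13,0,0,0],[40,0,-5,0,0,0]],
])

```text
time: 20.65
tcp_pos: [0.387, -0.2618, 0.0232]
tool_rot: [-0.558, -0.367, 0.616, -0.418]
force: [1.5, -0.7, -0.9]
gripper_width: 0.295
```

```bash
python3 - <<'E'
from h import *
s=show()
plan((.3795,-.2608,-.016),down(np.radians(-22)))
E
```

```text
t 20.65 tcp [ 0.387  -0.2618  0.0232] x [-0.028 -0.104 -0.994] y [ 0.924 -0.381  0.014] F [ 1.5 -0.7 -0.9] g 0.295 q [ 0.56  0.68 -0.17  2.19  0.69  0.34 -0.62]
tool delta mm [39.1 -7.8 -2.3] rot deg [-0.4  6.2 -0.8] rows>= 0.6
```

step_arm([
  [[14,-3,-1,0,0,0],[14,-3,-1,0,0,0]],
])

```text
time: 20.9
tcp_pos: [0.3793, -0.262, -0.0077]
tool_rot: [-0.558, -0.368, 0.617, -0.416]
force: [0.1, -0.6, -0.9]
gripper_width: 0.296
```

```bash
python3 - <<'E'
from h import *
s=show()
E
```

```text
t 20.9 tcp [ 0.3793 -0.262  -0.0077] x [-0.032 -0.103 -0.994] y [ 0.923 -0.384  0.01 ] F [ 0.1 -0.6 -0.9] g 0.296 q [ 0.52  0.74 -0.1   2.21  0.79  0.25 -0.72]
```

step_arm([
  [[0,0,0,0,0,0],[0,0,0,0,0,0],[-40,0,0,0,0,0],[-50,0,-5,0,0,0],[-60,0,0,0,6,0],[-30,0,0,0,0,0],[0,0,0,0,0,0]],
], fingers=0.5)

```text
time: 21.78
tcp_pos: [0.3858, -0.2454, 0.1782]
tool_rot: [0.591, 0.387, -0.587, 0.395]
force: [-0.4, 0.0, 1.3]
gripper_width: 0.504
```

```bash
python3 - <<'E'
from h import *
s=show()
im=snapshot("wrist");cv2.imwrite("pics/w13.png",im)
it=snapshot("top");cv2.imwrite("pics/t13.png",it);buttons(it,cam("top"))
plan((.4168,.3443,.11),down(np.radians(138+90)))
plan((.4168,.3443,.11),down(np.radians(138-90)))
E
```

```text
t 21.77 tcp [ 0.3858 -0.2454  0.1782] x [ 0.011 -0.007 -1.   ] y [ 0.921 -0.389  0.013] F [-0.4  0.   1.3] g 0.504 q [ 0.94  0.43 -0.6   2.06  0.36  0.74 -0.28]
blob px [187. 282.] xy 0.4168 0.3443 L 0.058 W 0.03 ang 136.7
blob px [199. 213.] xy 0.613 0.3142 L 0.069 W 0.037 ang 64.6
blob px [360.  61.] xy 1.0715 -0.1377 L 0.072 W 0.042 ang 102.1
tool delta mm [  62.9 -199.1 -555.5] rot deg [109.1  -0.3  -0.4] rows>= 10.2
tool delta mm [  62.9 -199.1 -555.5] rot deg [-70.9   0.4  -0.3] rows>= 9.5
```

View pics/w13.png

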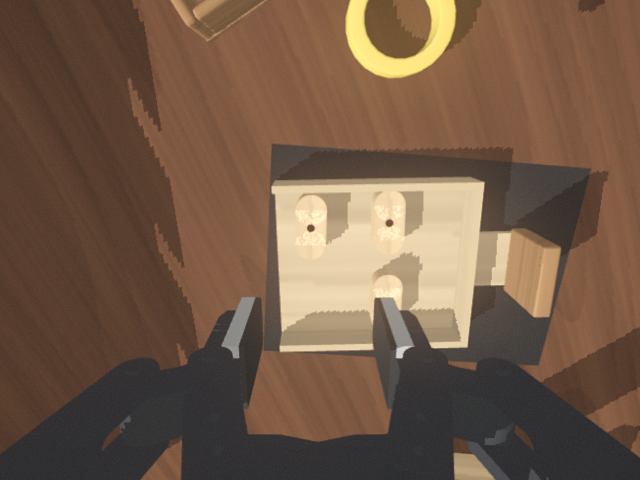

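step_arm([
  [[0,0,-55,0,0,0],[0,0,-55,0,0,0],[0,0,-55,0,0,0],[0,0,-55,0,0,0],[0,0,-55,0,0,0],[0,0,-55,0,0,0],[0,-33,-38,0,0,0],[0,-33,-38,0,0,0],[0,-33,-38,0,0,0],[0,-33,-38,0,0,0],[0,-33,-38,0,0,0],[0,-33,-38,0,0,0]],
], fingers=0.6)

```text
time: 23.38
tcp_pos: [0.4089, 0.3612, 0.1544]
tool_rot: [-0.579, -0.392, 0.599, -0.392]
force: [0.3, 0.1, -0.6]
gripper_width: 0.599
```

step_arm([
  [[0,0,0,-10,0,0],[0,0,0,-10,0,0],[0,0,0,-10,0,0],[0,0,0,-10,0,0],[0,0,0,-10,0,0],[0,0,0,-10,0,0],[0,0,0,-9.5,0,0],[0,0,0,0,0,0]],
])

```text
time: 24.38
tcp_pos: [0.3937, 0.3652, 0.1405]
tool_rot: [0.224, 0.675, -0.255, 0.655]
force: [0.3, -0.5, -0.1]
gripper_width: 0.6
```

```bash
python3 - <<'E'
from h import *
s=show()
im=snapshot("wrist");cv2.imwrite("pics/w14.png",im);buttons(im,cam("wrist",s))
plan((.4168,.3443,.0),down(np.radians(140-90)))
E
```

```text
t 24.38 tcp [0.3937 0.3652 0.1405] x [-0.043 -0.032 -0.999] y [ 0.636  0.77  -0.052] F [ 0.3 -0.5 -0.1] g 0.6 q [-0.25  0.72 -0.89  1.83  0.64  0.97 -0.54]
blob px [155. 464.] xy 0.4773 0.0932 L 0.067 W 0.033 ang 105.8
blob px [324. 258.] xy 0.415 0.3467 L 0.061 W 0.027 ang 140.0
tool delta mm [140.1   5.9  32.8] rot deg [ 0.3 -0.7  3. ] rows>= 2.3
```

View pics/w14.png

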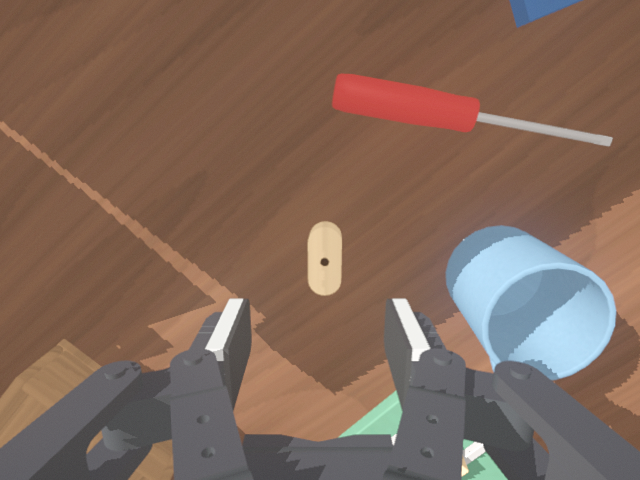

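step_arm([
  [[50,2,11,0,0,3],[50,2,11,0,0,0],[40,2,10,0,0,0]],
])

```text
time: 24.8
tcp_pos: [0.4205, 0.3515, -0.0015]
tool_rot: [0.246, 0.667, -0.238, 0.662]
force: [0.4, 0.4, -0.1]
gripper_width: 0.598
```

```bash
python3 - <<'E'
from h import *
s=show()
im=snapshot("wrist");cv2.imwrite("pics/w15.png",im)
plan((.416,.345,-.031),down(np.radians(140-90)))
E
```

```text
t 24.8 tcp [ 0.4205  0.3515 -0.0015] x [-0.004  0.013 -1.   ] y [0.643 0.766 0.008] F [ 0.4  0.4 -0.1] g 0.598 q [-0.31  0.89 -0.69  1.94  0.92  0.65 -0.72]
tool delta mm [24.9 -4.4 -0.9] rot deg [-0.1 -0.6  0. ] rows>= 0.4
```

View pics/w15.png

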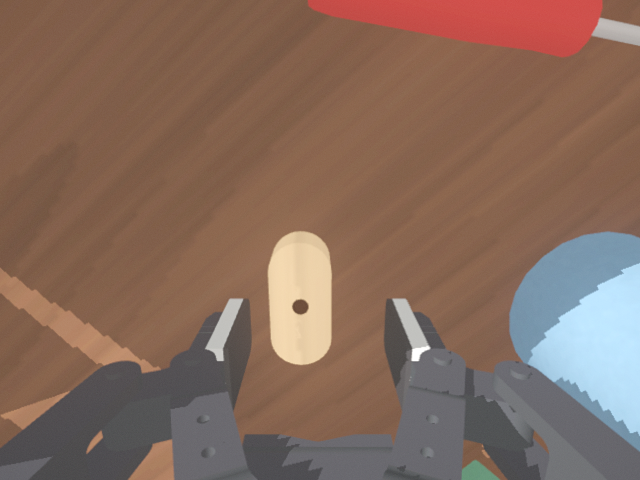

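step_arm([
  [[12,-4,0,0,0,0],[12,-4,0,0,0,0],[4,0,0,0,0,0]],
])

```text
time: 25.22
tcp_pos: [0.413, 0.3427, -0.0344]
tool_rot: [0.245, 0.668, -0.241, 0.66]
force: [0.3, 0.8, -0.0]
gripper_width: 0.599
```

step_arm([
  [[0,0,0,0,0,0],[0,0,0,0,0,0],[0,0,0,0,0,0],[-40,0,0,0,0,0],[-50,0,0,0,0,0],[-40,0,0,0,0,0]],
], fingers=0)

```text
time: 25.98
tcp_pos: [0.4133, 0.343, 0.101]
tool_rot: [0.244, 0.668, -0.241, 0.661]
force: [0.6, -0.1, -0.8]
gripper_width: 0.293
```

```bash
python3 - <<'E'
from h import *
s=show()
plan((.3533,-.3237,.12),down(np.radians(-22)))
plan((.50,0,.12),down(np.radians(-22)))
it=snapshot("top");cv2.imwrite("pics/t15.png",it)
E
```

```text
t 25.98 tcp [0.4133 0.343  0.101 ] x [-0.007  0.008 -1.   ] y [0.644 0.765 0.002] F [ 0.6 -0.1 -0.8] g 0.293 q [-0.21  0.74 -0.84  1.91  0.73  0.82 -0.57]
tool delta mm [ -24.  -548.4  383.6] rot deg [71.9 -0.6  0.3] rows>= 10.7
tool delta mm [ -22.4 -206.3  287.1] rot deg [71.9 -0.6  0.3] rows>= 6.7
```

View pics/t15.png

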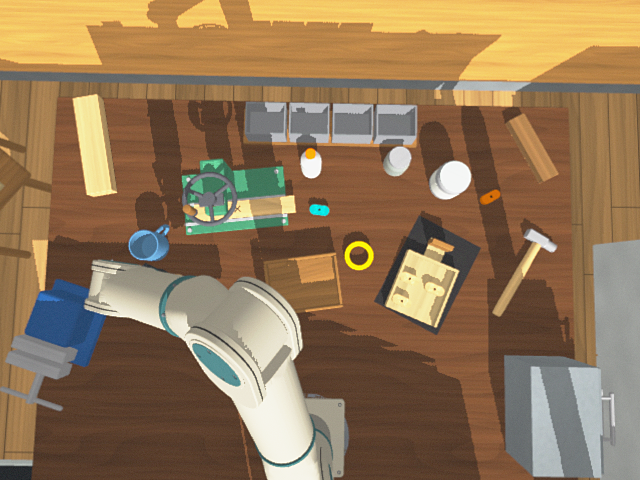

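step_arm([
  [[-3,-30,41,0,0,0],[-3,-30,41,0,0,0],[-3,-30,41,0,0,0],[-3,-30,41,0,0,0],[-3,-30,41,0,0,0],[-3,-30,41,0,0,0],[-3,-30,41,0,0,0],[0,0,0,10.3,0,0],[0,0,0,10.3,0,0],[0,0,0,10.3,0,0],[0,0,0,10.3,0,0],[0,0,0,10.3,0,0]],
])

```text
time: 27.52
tcp_pos: [0.5064, -0.0101, 0.1242]
tool_rot: [0.521, 0.489, -0.506, 0.483]
force: [-0.1, -0.3, -0.9]
gripper_width: 0.297
```

step_arm([
  [[0,0,0,10.3,0,0],[0,0,0,10.3,0,0],[0,0,0,0,0,0]],
])

```text
time: 27.9
tcp_pos: [0.5069, -0.0098, 0.1248]
tool_rot: [0.602, 0.387, -0.586, 0.38]
force: [-1.0, -0.2, -0.8]
gripper_width: 0.29
```

```bash
python3 - <<'E'
from h import *
s=show()
plan((.3646,-.3224,.10),down(np.radians(-22)))
E
```

```text
t 27.9 tcp [ 0.5069 -0.0098  0.1248] x [ 0.013  0.021 -1.   ] y [ 0.911 -0.412  0.003] F [-1.  -0.2 -0.8] g 0.29 q [ 0.37  0.58 -0.57  1.99  0.46  0.68 -0.92]
tool delta mm [ 16.5  -0.7 344. ] rot deg [-2.4 -1.4 -0.2] rows>= 5.5
```

step_arm([
  [[0,0,50,-2.4,-1.4,0],[0,0,50,0,0,0],[0,0,50,0,0,0],[0,0,50,0,0,0],[0,0,50,0,0,0],[0,0,50,0,0,0],[0,0,44,0,-4,0],[0,0,0,0,-2,0],[0,0,0,0,0,0]],
])

```text
time: 29.02
tcp_pos: [0.3797, -0.3398, 0.1232]
tool_rot: [-0.55, -0.381, 0.607, -0.429]
force: [-0.3, 0.1, -0.4]
gripper_width: 0.296
```

```bash
python3 - <<'E'
from h import *
s=show()
plan((.3626,-.3304,-.01),Rn.from_quat(s["tool_rot"]).as_matrix())
E
```

```text
t 29.02 tcp [ 0.3797 -0.3398  0.1232] x [-0.027 -0.102 -0.994] y [ 0.94  -0.34   0.009] F [-0.3  0.1 -0.4] g 0.296 q [ 0.96  0.57 -0.53  2.02  0.62  0.69 -0.34]
tool delta mm [132.  -20.5 -17. ] rot deg [0. 0. 0.] rows>= 2.2
```

step_arm([
  [[40,-7,-6,0,0,0],[40,-7,-6,0,0,0],[35,-6,-5,0,0,0]],
])

```text
time: 29.4
tcp_pos: [0.3678, -0.3306, 0.0067]
tool_rot: [-0.551, -0.381, 0.603, -0.434]
force: [1.2, -1.1, -0.1]
gripper_width: 0.292
```

```bash
python3 - <<'E'
from h import *
s=show()
im=snapshot("wrist");cv2.imwrite("pics/w16.png",im)
plan((.3626,-.3304,-.012),Rn.from_quat(s["tool_rot"]).as_matrix())
E
```

```text
t 29.4 tcp [ 0.3678 -0.3306  0.0067] x [-0.018 -0.104 -0.994] y [ 0.942 -0.334  0.018] F [ 1.2 -1.1 -0.1] g 0.292 q [ 0.8   0.74 -0.29  2.14  0.9   0.38 -0.62]
tool delta mm [15.4 -1.6  1.2] rot deg [ 0.1 -0.1  0.4] rows>= 0.2
```

View pics/w16.png

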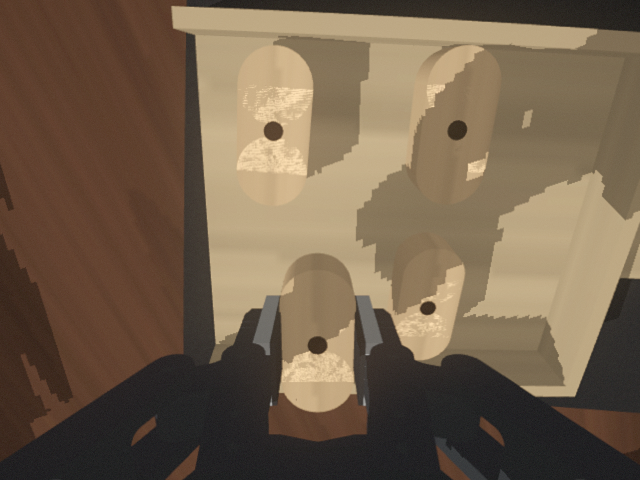

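```bash
python3 - <<'E'
from h import *
s=read_state();C=cam("wrist",s)
o=np.array([.4406,-.3212]);e=np.array([.927,-.375]);f=np.array([.375,.927])
def t(p,z):
    q=onz(C,[p],z)[0][:2]-o;print(p,q@e,q@f)
t((428,308),.024);t((457,130),.024);t((273,131),.024);t((317,345),.055);t((317,412),.055);t((500,385),.032)
E
```

```text
(428, 308) -0.022110166763171908 -0.032474869476603975
(457, 130) -0.02273393827305078 0.04013400577948909
(273, 131) -0.08700035418764264 0.036941143009818815
(317, 345) -0.06907360237134058 -0.029437788358066472
(317, 412) -0.06774098034172332 -0.05982039262841802
(500, 385) 0.012785158455194918 -0.06557830507742814
```

step_arm([
  [[13,-2,0,0,0,0],[3,0,0,0,0,0]],
])

```text
time: 29.7
tcp_pos: [0.3631, -0.3283, -0.0134]
tool_rot: [-0.549, -0.385, 0.603, -0.432]
force: [0.7, 0.2, -0.7]
gripper_width: 0.294
```

step_arm([
  [[0,0,0,0,0,0],[0,0,0,0,0,0],[-40,0,0,0,0,0],[-50,0,-5,0,0,0],[-60,0,-5,0,6,0],[-40,0,0,0,0,0],[0,0,0,0,0,0]],
], fingers=0.45)

```text
time: 30.58
tcp_pos: [0.3723, -0.3044, 0.1855]
tool_rot: [0.58, 0.407, -0.571, 0.414]
force: [0.1, -0.6, -0.8]
gripper_width: 0.449
```

```bash
python3 - <<'E'
from h import *
s=show()
im=snapshot("wrist");cv2.imwrite("pics/w17.png",im)
it=snapshot("top");cv2.imwrite("pics/t17.png",it)
cv2.imwrite("pics/c17.png",cv2.resize(it[165:345,300:500],None,fx=4,fy=3.33,interpolation=cv2.INTER_CUBIC)[:600])
E
```

```text
t 30.57 tcp [ 0.3723 -0.3044  0.1855] x [ 0.017 -0.    -1.   ] y [ 0.946 -0.325  0.016] F [ 0.1 -0.6 -0.8] g 0.449 q [ 1.15  0.48 -0.73  1.99  0.43  0.81 -0.16]
```

View pics/w17.png

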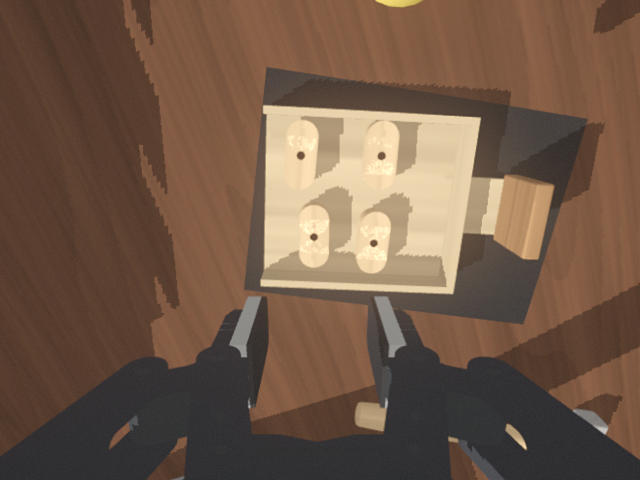

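```bash
python3 - <<'E'
from h import *
s=show();C=cam("wrist",s)
P=onz(C,[(501,176),(553,185),(540,258),(497,243)],.064);print(P.round(4))
plan((.5333,-.3587,.10),down(np.radians(-22)))
E
```

```text
t 30.68 tcp [ 0.3701 -0.3035  0.1826] x [ 0.012  0.003 -1.   ] y [ 0.946 -0.324  0.01 ] F [-0.3 -0.2 -0.3] g 0.451 q [ 1.15  0.49 -0.73  1.99  0.43  0.81 -0.16]
[[ 0.5084 -0.3137  0.064 ]
 [ 0.5439 -0.3327  0.064 ]
 [ 0.5247 -0.386   0.064 ]
 [ 0.4951 -0.363   0.064 ]]
tool delta mm [ 84.4 171.4  -0.2] rot deg [ 3.1 -0.4 -0.6] rows>= 3.1
```

step_arm([
  [[10,43,0,3,0,-0.6],[10,43,0,0,0,0],[20,43,0,0,0,0],[25,43,0,0,0,0],[0,0,0,0,0,0]],
])

```text
time: 31.3
tcp_pos: [0.5288, -0.3638, 0.1064]
tool_rot: [-0.583, -0.402, 0.588, -0.391]
force: [-1.6, 0.9, 0.4]
gripper_width: 0.452
```

```bash
python3 - <<'E'
from h import *
s=show()
im=snapshot("wrist");cv2.imwrite("pics/w18.png",im)
plan((.5333,-.3587,-.01),down(np.radians(-22)))
C=cam("wrist",s);print(proj(C,[[.5333,-.3587,.064]]))
E
```

```text
t 31.3 tcp [ 0.5288 -0.3638  0.1064] x [-0.014  0.01  -1.   ] y [ 0.928 -0.372 -0.017] F [-1.6  0.9  0.4] g 0.452 q [ 0.91  0.8  -0.61  1.6   0.53  0.94 -0.27]
tool delta mm [117.5   5.5  -6.1] rot deg [ 0.2 -0.2  1. ] rows>= 1.9
[[323.93100954 245.01054167]]
```

View pics/w18.png

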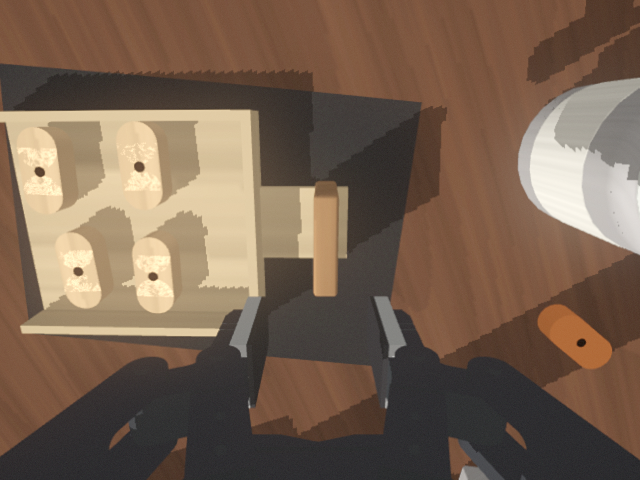

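step_arm([
  [[40,2,-3,0,0,1],[40,2,-3,0,0,0]],
])

```text
time: 31.6
tcp_pos: [0.5332, -0.3591, 0.0285]
tool_rot: [0.587, 0.396, -0.584, 0.397]
force: [-0.8, -0.5, 0.2]
gripper_width: 0.451
```

```bash
python3 - <<'E'
from h import *
s=show()
im=snapshot("wrist");cv2.imwrite("pics/w19.png",im)
plan((.5333,-.3587,-.01),down(np.radians(-22)))
C=cam("wrist",s);print(proj(C,[[.5333,-.3587,.064]]))
E
```

```text
t 31.6 tcp [ 0.5332 -0.3591  0.0285] x [ 0.004 -0.    -1.   ] y [ 0.929 -0.371  0.004] F [-0.8 -0.5  0.2] g 0.451 q [ 0.87  0.89 -0.55  1.66  0.61  0.77 -0.35]
tool delta mm [33.5  3.   0.7] rot deg [ 0.3 -0.2  0.2] rows>= 0.5
[[319.12491685 320.9577012 ]]
```

View pics/w19.png

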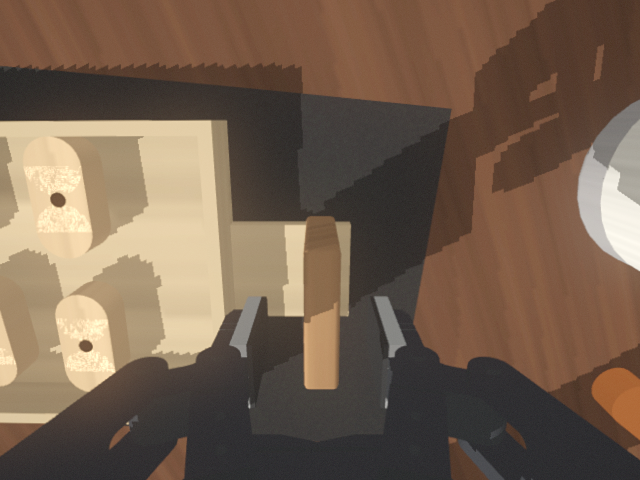

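step_arm([
  [[20,1,0,0,0,0],[18,0,0,0,0,0]],
])

```text
time: 31.9
tcp_pos: [0.5313, -0.3574, -0.0143]
tool_rot: [0.585, 0.398, -0.585, 0.396]
force: [-0.3, -0.6, -0.7]
gripper_width: 0.448
```

step_arm([
  [[0,0,0,0,0,0],[0,0,0,0,0,0],[0,0,0,0,0,0],[0,0,0,0,0,0]],
], fingers=0, newtons=100)

```text
time: 32.4
tcp_pos: [0.5318, -0.3582, -0.0133]
tool_rot: [0.586, 0.397, -0.585, 0.396]
force: [-0.0, 0.8, -3.7]
gripper_width: 0.155
```

```bash
python3 - <<'E'
from h import *
s=show()
im=snapshot("wrist");cv2.imwrite("pics/w20.png",im)
E
```

```text
t 32.4 tcp [ 0.5318 -0.3582 -0.0133] x [ 0.001  0.002 -1.   ] y [ 0.929 -0.37  -0.   ] F [-0.   0.8 -3.7] g 0.155 q [ 0.85  0.94 -0.51  1.67  0.65  0.71 -0.38]
```

View pics/w20.png

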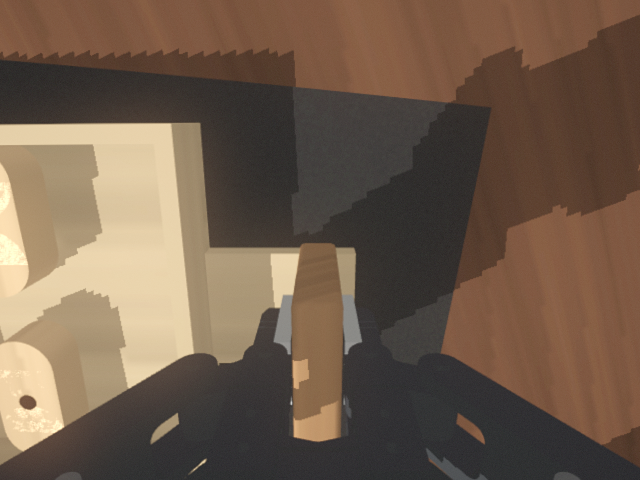

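```bash
cat > fk.py <<'E'
import numpy as np, itertools
from scipy.optimize import least_squares
from scipy.spatial.transform import Rotation as Rn
D=[([1.273,.628,.038,1.517,-.027,.996,-.02],[.149,-.632,.1985],[0.23,-.973,0],[0,0,-1]),
([.25,.61,-.22,1.58,.15,.97,-.5],[.6209,-.0988,.1921],[.886,-.464,0],[-.006,.003,-1]),
([.23,.85,-.16,1.73,.21,.58,-.58],[.6145,-.1124,.0022],[.859,-.511,0],[.003,.002,-1]),
([.7,.6,-.26,1.98,.28,.59,-.12],[.4329,-.2854,.095],[.931,-.366,0],[0,0,-1]),
([.22,.81,-.06,1.43,.07,.95,-.98],[.6732,-.16,.1042],[.435,-.9,-.015],[-.038,-.001,-1]),
([.9,.5,-.37,1.85,.25,.81,0],[.4135,-.3487,.1844],[.919,-.393,.019],[.015,-.014,-1]),
([-.54,.47,-.2,2.0,.11,.73,-1.89],[.3797,.2821,.1575],[.461,-.888,-.009],[-.045,-.013,-1]),
([-.54,.77,-.15,2.04,.21,.44,-1.92],[.3921,.2672,-.005],[.483,-.876,-.003],[-.09,-.046,-.995]),
([.52,.74,-.1,2.21,.79,.25,-.72],[.3793,-.262,-.0077],[.923,-.384,.01],[-.032,-.103,-.994]),
([-.25,.72,-.89,1.83,.64,.97,-.54],[.3937,.3652,.1405],[.636,.77,-.052],[-.043,-.032,-1]),
([1.15,.48,-.73,1.99,.43,.81,-.16],[.3723,-.3044,.1855],[.946,-.325,.016],[.017,0,-1]),
([.85,.94,-.51,1.67,.65,.71,-.38],[.5318,-.3582,-.0133],[.929,-.37,0],[.001,.002,-1]),
([.37,.58,-.57,1.99,.46,.68,-.92],[.5069,-.0098,.1248],[.911,-.412,0],[.013,.021,-1])]
lo=np.array([-3.06,-.37,-1.25,.18,-1.1,.23,-2.94]);hi=np.array([3.06,2.12,1.32,2.47,4.24,1.98,2.94])
def fk(p,q,sg):
    h,L1,L2,L3,a1,a2,a3,c1,c7=p
    z=lambda a:Rn.from_euler('z',a).as_matrix();y=lambda a:Rn.from_euler('y',a).as_matrix()
    R=z(sg[0]*q[0]+c1);P=np.array([0,0,h])
    R=R@y(q[1]);P=P+R@[a1,0,L1];R=R@z(sg[1]*q[2])@y(q[3]);P=P+R@[a2,0,L2]
    R=R@z(sg[2]*q[4])@y(q[5]);P=P+R@[a3,0,L3];R=R@z(sg[3]*q[6]+c7)
    return P,R  # tool x = R[:,2], tool y = R[:,1]-ish
def res(p,sg):
    o=[]
    for q,t,ty,tx in D:
        P,R=fk(p,q,sg);o+=list((P-t)*10);o+=list(R[:,2]-tx);o+=list(R[:,1]-ty)
    return np.array(o)
def fit():
    best=None
    for sg in itertools.product((-1,1),repeat=4):
      for c7 in (0,1.57,3.14,-1.57):
        r=least_squares(res,[.3,.45,.45,.3,0,0,0,0,c7],args=(sg,))
        if best is None or r.cost<best[0]: best=(r.cost,sg,r.x)
    return best
if __name__=="__main__":
    b=fit();print(b[0],b[1],b[2].round(4));r=res(b[2],b[1]).reshape(-1,9);print(np.abs(r[:,:3]).max()/10,np.abs(r[:,3:]).max())
    import pickle;pickle.dump(b,open("fk.pkl","wb"))
E
python3 fk.py
```

```text
0.017181715744307314 (-1, -1, -1, -1) [ 3.3240e-01  5.6560e-01  3.8700e-01  3.8180e-01  6.0000e-04  1.9000e-03
  6.9000e-03 -4.3400e-02  1.5274e+00]
0.008527647021185858 0.01040642807032699
```

```bash
cat > ik.py <<'E'
from fk import *
import pickle
c,sg,p=pickle.load(open("fk.pkl","rb"))
Rz=lambda a:Rn.from_euler('z',a).as_matrix();Ry=lambda a:Rn.from_euler('y',a).as_matrix()
# tray frame -> tool : tool x=-z_tray, tool y = x_tray, tool z = x cross y
Rtool=np.c_[[0,0,-1],[1,0,0],np.cross([0,0,-1],[1,0,0])].astype(float)
ptool=np.array([.0985,0,-.0133]); lip=np.array([-.115,0,.006])
def goal(lipw,yaw,tilt):
    R=Rz(yaw)@Ry(-tilt)   # lip goes down
    P=np.array(lipw)-R@lip+R@ptool
    return P,R@Rtool
def solve(P,T,q0):
    f=lambda q:np.r_[(fk(p,q,sg)[0]-P)*10,fk(p,q,sg)[1][:,2]-T[:,0],fk(p,q,sg)[1][:,1]-T[:,1]]
    best=None
    for k in range(6):
        x0=np.clip(q0+np.random.randn(7)*.3*(k>0),lo+.05,hi-.05)
        r=least_squares(f,x0,bounds=(lo+.03,hi-.03))
        if best is None or r.cost<best.cost: best=r
        if r.cost<1e-6: break
    return best.x,best.cost
if __name__=="__main__":
    np.random.seed(0)
    q0=np.array([.3,.3,-.3,2,.5,.6,-.5])
    print("R tilt sign",(Rz(0)@Ry(-.7)@lip).round(3))
    for yaw in (8,-22,-45,-70,-95,40):
        for tilt in (40,48):
            for L in ([.45,.015,.08],[.48,.015,.08]):
                P,T=goal(L,np.radians(yaw),np.radians(tilt));q,c=solve(P,T,q0);print(yaw,tilt,L,"cost %.5f"%c,q.round(2),P.round(3))
E
python3 ik.py
```

```text
R tilt sign [-0.092  0.    -0.069]
8 40 [0.45, 0.015, 0.08] cost 0.00000 [ 0.53  0.55 -0.86  2.33  2.27  0.47 -2.15] [0.624 0.039 0.202]
8 40 [0.48, 0.015, 0.08] cost 0.00000 [ 0.39  0.52 -0.65  2.26  2.39  0.35 -2.28] [0.654 0.039 0.202]
8 48 [0.45, 0.015, 0.08] cost 0.00108 [ 0.73  0.68 -1.22  2.44  2.27  0.76 -2.11] [0.606 0.037 0.226]
8 48 [0.48, 0.015, 0.08] cost 0.00000 [ 0.48  0.52 -0.75  2.41  2.7   0.58 -2.55] [0.636 0.037 0.226]
-22 40 [0.45, 0.015, 0.08] cost 0.00000 [ 0.07  0.44 -0.31  2.31  2.02  0.51 -2.48] [ 0.613 -0.051  0.202]
-22 40 [0.48, 0.015, 0.08] cost 0.00000 [ 0.07  0.47 -0.31  2.23  1.95  0.49 -2.39] [ 0.643 -0.051  0.202]
-22 48 [0.45, 0.015, 0.08] cost 0.00000 [ 0.05  0.44 -0.41  2.44  2.19  0.76 -2.73] [ 0.596 -0.044  0.226]
-22 48 [0.48, 0.015, 0.08] cost 0.00000 [-0.01  0.46 -0.3   2.37  2.2   0.69 -2.71] [ 0.626 -0.044  0.226]
-45 40 [0.45, 0.015, 0.08] cost 0.00000 [-0.15  0.45 -0.09  2.26  1.59  0.59 -2.46] [ 0.574 -0.109  0.202]
-45 40 [0.48, 0.015, 0.08] cost 0.00000 [-0.12  0.48 -0.12  2.18  1.54  0.61 -2.38] [ 0.604 -0.109  0.202]
-45 48 [0.45, 0
[... 766 characters left out ...]
0.00000 [-0.45  0.56  0.33  2.03  0.7   0.86 -2.35] [ 0.465 -0.16   0.202]
-95 48 [0.45, 0.015, 0.08] cost 0.00000 [-0.68  0.6   0.5   2.07  0.68  0.92 -2.41] [ 0.436 -0.142  0.226]
-95 48 [0.48, 0.015, 0.08] cost 0.00000 [-0.54  0.6   0.32  2.    0.75  1.01 -2.46] [ 0.466 -0.142  0.226]
40 40 [0.45, 0.015, 0.08] cost 0.00000 [ 0.78  0.72 -1.21  2.28  1.91  0.29 -1.24] [0.585 0.128 0.202]
40 40 [0.48, 0.015, 0.08] cost 0.00000 [ 0.75  0.74 -1.18  2.21  1.76  0.28 -1.07] [0.615 0.128 0.202]
40 48 [0.45, 0.015, 0.08] cost 0.01891 [ 0.8   0.6  -0.88  2.2  -1.07  0.26  1.9 ] [0.57  0.116 0.226]
40 48 [0.48, 0.015, 0.08] cost 0.00000 [ 0.87  0.76 -1.21  2.32  2.53  0.26 -1.75] [0.6   0.116 0.226]
```

```bash
python3 - <<'E'
from ik import *
np.random.seed(1)
P0,T0=goal([.43,-.003,.08],np.radians(-45),np.radians(45))
print(P0.round(4))
q=np.array([.85,.94,-.51,1.67,.65,.71,-.38])
from h import plan
q,c=solve(np.array([P0[0],P0[1],P0[2]]),goal([0,0,0],np.radians(-45),0)[1],q);print(q.round(2),c)
for t in range(5,50,5):
    f=None
    q,c=solve(P0,goal([0,0,0],np.radians(-45),np.radians(t))[1],q);print(t,q.round(2),"%.5f"%c)
plan((.532,-.358,.20),T0); plan(P0,goal([0,0,0],np.radians(-45),0)[1])
E
```

```text
[ 0.5464 -0.1194  0.2173]
[ 0.62  0.56 -0.7   1.75  0.42  0.99 -1.03] 3.660382751258373e-21
5 [ 0.64  0.53 -0.77  1.82  0.54  0.93 -1.16] 0.00000
10 [ 0.64  0.51 -0.81  1.89  0.66  0.87 -1.3 ] 0.00000
15 [ 0.63  0.49 -0.83  1.97  0.8   0.82 -1.46] 0.00000
20 [ 0.58  0.46 -0.82  2.04  0.94  0.77 -1.62] 0.00000
25 [ 0.51  0.43 -0.76  2.11  1.08  0.73 -1.8 ] 0.00000
30 [ 0.41  0.42 -0.69  2.18  1.25  0.72 -2.01] 0.00000
35 [ 0.29  0.41 -0.6   2.25  1.42  0.73 -2.23] 0.00000
40 [ 0.16  0.42 -0.49  2.31  1.59  0.76 -2.44] 0.00000
45 [ 0.02  0.45 -0.38  2.37  1.73  0.82 -2.65] 0.00000
tool delta mm [-2.133e+02  1.000e-01 -7.000e-01] rot deg [22.  -9.3 44.4] rows>= 4.7
tool delta mm [-230.2  -74.8 -227.7] rot deg [23.3 -0.1  0. ] rows>= 5.3
```

step_arm([
  [[-5,0,0,0,0,0],[-15,0,0,0,0,0],[-30,0,0,0,0,0],[0,0,0,0,0,0]],
])

```text
time: 32.95
tcp_pos: [0.5323, -0.3585, 0.0401]
tool_rot: [0.586, 0.397, -0.584, 0.397]
force: [1.2, -0.1, -3.1]
gripper_width: 0.148
```

```bash
python3 - <<'E'
from h import *
s=show()
im=snapshot("wrist");cv2.imwrite("pics/w21.png",im)
im=snapshot("side");cv2.imwrite("pics/s21.png",im)
E
```

```text
t 32.95 tcp [ 0.5323 -0.3585  0.0401] x [ 0.002  0.001 -1.   ] y [ 0.929 -0.37   0.001] F [ 1.2 -0.1 -3.1] g 0.148 q [ 0.87  0.87 -0.56  1.66  0.6   0.79 -0.34]
```

View pics/w21.png

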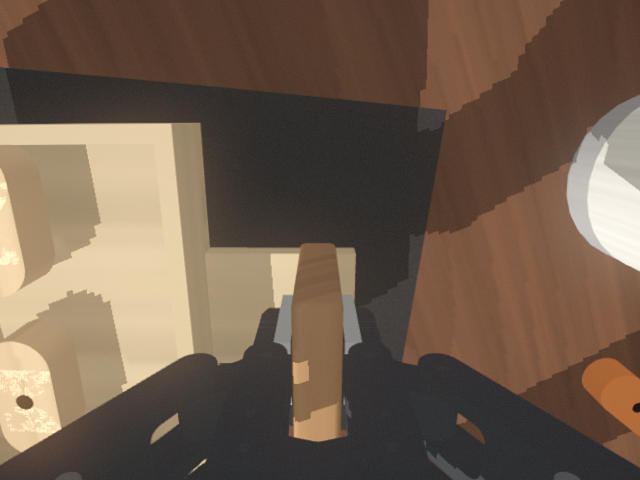

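View pics/s21.png

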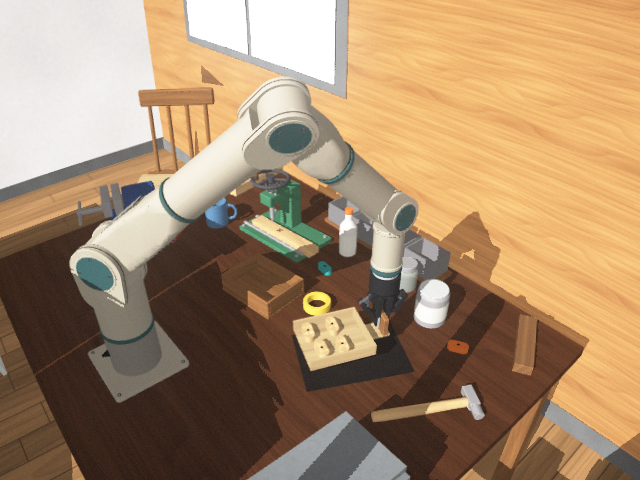

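step_arm([
  [[-40,0,0,0,0,0],[-45,0,0,0,0,0],[-45,-5,-15,0,0,0],[-40,-10,-30,0,0,0],[0,-15,-45,0,0,0],[0,-15,-45,0,0,0],[0,-15,-45,0,0,0],[0,-15,-45,0,0,0],[0,0,0,6,0,0],[0,0,0,8,0,0],[0,0,0,8,0,0],[0,0,0,0,0,0]],
])

```text
time: 34.55
tcp_pos: [0.5354, -0.114, 0.2]
tool_rot: [-0.644, -0.282, 0.659, -0.268]
force: [0.2, 0.7, -2.4]
gripper_width: 0.15
```

```bash
python3 - <<'E'
from h import *
from ik import goal
s=show()
T=goal([0,0,0],np.radians(-45),0)[1];plan((.5464,-.1194,.217),T)
im=snapshot("top");cv2.imwrite("pics/t22.png",im)
E
```

```text
t 34.55 tcp [ 0.5354 -0.114   0.2   ] x [-0.026  0.01  -1.   ] y [ 0.716 -0.698 -0.026] F [ 0.2  0.7 -2.4] g 0.15 q [ 0.54  0.55 -0.58  1.77  0.35  0.96 -0.95]
tool delta mm [-17.3  11.2  -3.6] rot deg [0.7 0.6 1.5] rows>= 0.3
```

View pics/t22.png

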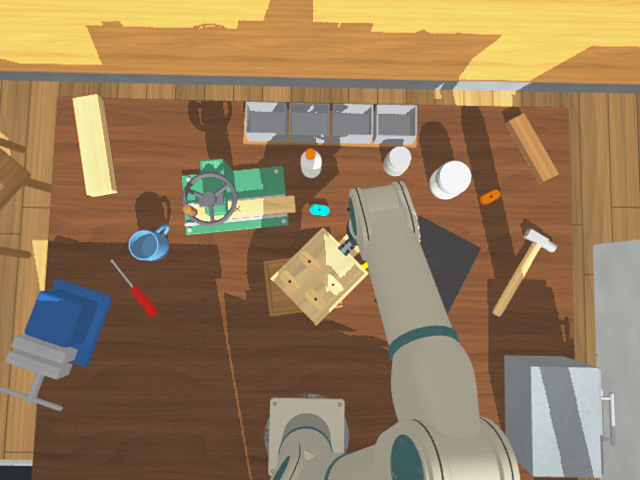

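step_arm([
  [[-17,11,-3,0.7,0.6,3],[0,0,0,0,0,5],[0,0,0,0,0,5],[0,0,0,0,0,5]],
])

```text
time: 35.1
tcp_pos: [0.5492, -0.1221, 0.2201]
tool_rot: [0.688, 0.17, -0.603, 0.366]
force: [0.6, -0.3, -3.0]
gripper_width: 0.151
```

```bash
python3 - <<'E'
from h import *
from ik import *
s=show();R=Rn.from_quat(s["tool_rot"]).as_matrix()
lipw=s["tcp_pos"]+R@Rtool.T@(lip-ptool);print("lip",lipw,"tilt",np.degrees(np.arccos(-R[2,0])))
plan((.5464,-.1194,.217),goal([0,0,0],np.radians(-45),np.radians(45))[1])
E
```

```text
t 35.1 tcp [ 0.5492 -0.1221  0.2201] x [ 0.216 -0.208 -0.954] y [ 0.675 -0.674  0.299] F [ 0.6 -0.3 -3. ] g 0.151 q [ 0.35  0.39 -0.43  1.99  0.64  0.67 -1.3 ]
lip [0.40079205 0.02577612 0.17460405] tilt 17.4268793463949
tool delta mm [ 1.8 -4.6  0.1] rot deg [-0.  -0.3 27.6] rows>= 2.6
```

step_arm([
  [[0,-2,0,0,0,5],[0,-2,0,0,0,5],[0,0,0,0,0,6]],
])

```text
time: 35.48
tcp_pos: [0.5477, -0.1194, 0.2228]
tool_rot: [0.707, 0.075, -0.546, 0.445]
force: [0.6, -0.1, -3.6]
gripper_width: 0.149
```

```bash
python3 - <<'E'
from h import *
from ik import *
s=show();R=Rn.from_quat(s["tool_rot"]).as_matrix()
lipw=s["tcp_pos"]+R@Rtool.T@(lip-ptool);print("lip",lipw,"tilt",np.degrees(np.arccos(-R[2,0])))
plan((.5464,-.1194,.217),goal([0,0,0],np.radians(-45),np.radians(46))[1])
im=snapshot("top");cv2.imwrite("pics/t23.png",im)
E
```

```text
t 35.48 tcp [ 0.5477 -0.1194  0.2228] x [ 0.393 -0.379 -0.838] y [ 0.591 -0.594  0.546] F [ 0.6 -0.1 -3.6] g 0.149 q [-0.01  0.35 -0.16  2.22  1.23  0.54 -2.01]
lip [0.41389328 0.01465573 0.12234466] tilt 33.11530887985343
tool delta mm [ 4.4 -3.9  1. ] rot deg [-0.2 -0.6 12.9] rows>= 1.2
```

View pics/t23.png

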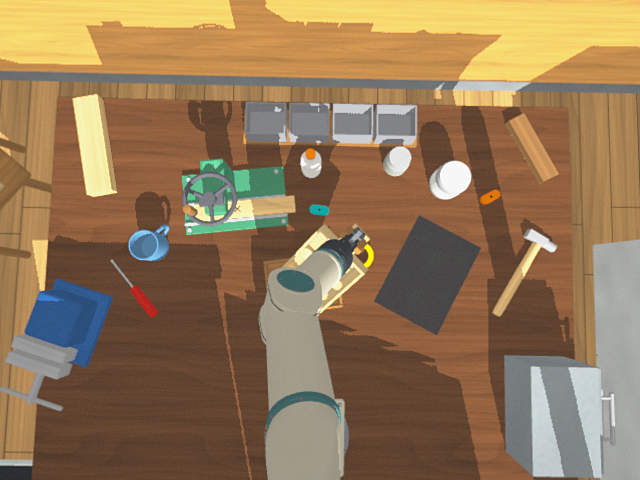

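step_arm([
  [[2,-2,0,0,0,5],[2,-2,0,0,0,5],[0,0,0,0,0,5],[0,0,0,0,0,0],[0,0,0,0,0,0],[0,0,0,0,0,0]],
])

```text
time: 36.28
tcp_pos: [0.5491, -0.1154, 0.2204]
tool_rot: [0.712, -0.014, -0.483, 0.51]
force: [-0.3, 1.1, -2.0]
gripper_width: 0.154
```

```bash
python3 - <<'E'
from h import *
from ik import *
s=show();R=Rn.from_quat(s["tool_rot"]).as_matrix()
lipw=s["tcp_pos"]+R@Rtool.T@(lip-ptool);print("lip",lipw,"tilt",np.degrees(np.arccos(-R[2,0])))
im=snapshot("side");cv2.imwrite("pics/s24.png",im)
im=snapshot("wrist");cv2.imwrite("pics/w24.png",im)
E
```

```text
t 36.27 tcp [ 0.5491 -0.1154  0.2204] x [ 0.533 -0.512 -0.673] y [ 0.473 -0.479  0.739] F [-0.3  1.1 -2. ] g 0.154 q [-0.22  0.44 -0.11  2.39  1.76  0.77 -2.73]
lip [ 0.43776127 -0.00319872  0.07557339] tilt 47.681681273181454
```

View pics/s24.png

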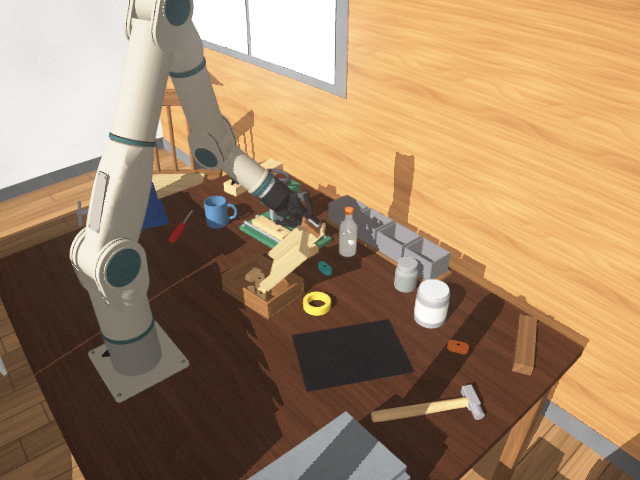

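View pics/w24.png

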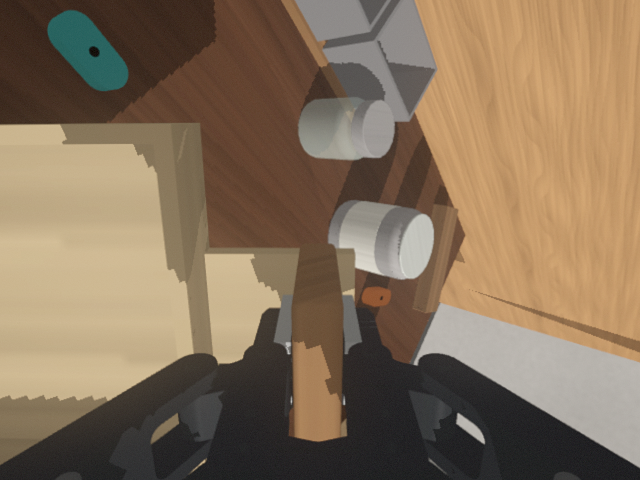

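step_arm([
  [[0,0,0,0,0,0],[0,0,0,0,0,0],[0,0,0,0,0,0]],
])

```text
time: 36.75
tcp_pos: [0.5492, -0.1162, 0.221]
tool_rot: [0.712, -0.015, -0.483, 0.51]
force: [0.1, 0.4, -2.3]
gripper_width: 0.15
```

```bash
python3 - <<'E'
from h import *
im=snapshot("side");cv2.imwrite("pics/s25.png",cv2.resize(im[200:330,210:350],None,fx=5,fy=4.6,interpolation=cv2.INTER_CUBIC))
E
```

```text
(no output)
```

View pics/s25.png

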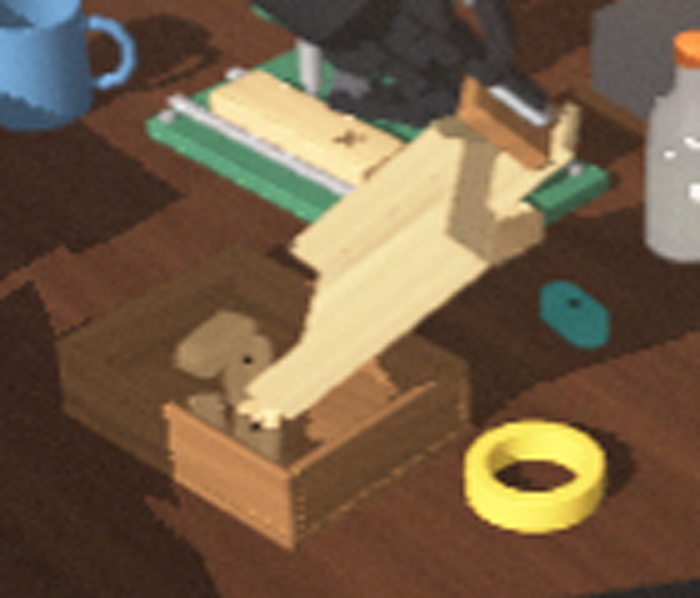

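step_arm([
  [[-14,15,0,0,0,0],[-20,22,0,0,0,0],[0,0,0,0,0,-6],[0,0,0,0,0,-7],[0,0,0,0,0,-7],[0,0,0,0,0,-7],[0,0,0,0,0,-7],[0,0,0,0,0,-7],[0,0,0,0,0,-6],[0,0,0,0,0,0]],
])

```text
time: 38.05
tcp_pos: [0.5392, -0.1225, 0.2679]
tool_rot: [0.659, 0.244, -0.648, 0.296]
force: [-0.6, 0.3, -1.8]
gripper_width: 0.15
```

```bash
python3 - <<'E'
from h import *
s=show()
plan((.5318,-.3582,.15),down(np.radians(-22)))
im=snapshot("top");cv2.imwrite("pics/t26.png",im)
im=snapshot("side");cv2.imwrite("pics/s26.png",cv2.resize(im[200:330,210:350],None,fx=5,fy=4.6,interpolation=cv2.INTER_CUBIC))
E
```

```text
t 38.05 tcp [ 0.5392 -0.1225  0.2679] x [ 0.043 -0.062 -0.997] y [ 0.704 -0.707  0.074] F [-0.6  0.3 -1.8] g 0.15 q [ 0.35  0.4  -0.31  1.75  0.21  0.98 -0.84]
tool delta mm [131.9 152.6 169.8] rot deg [-23.1   1.6  -4. ] rows>= 4.2
```

View pics/s26.png

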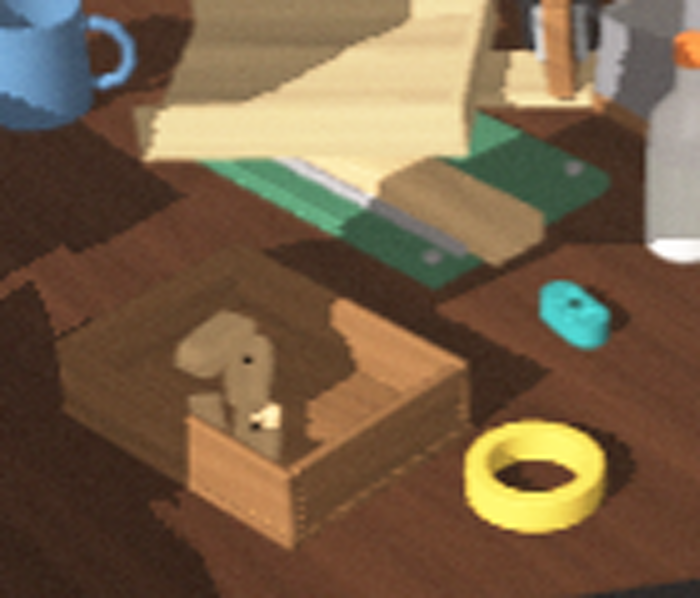

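step_arm([
  [[0,38,42,0,0,-4],[0,38,42,0,1.5,0],[10,38,42,0,0,0],[20,38,42,0,0,0],[20,4,5,-8,0,0],[10,0,0,-8,0,0],[0,0,0,-7,0,0],[0,0,0,0,0,0]],
])

```text
time: 39.15
tcp_pos: [0.5261, -0.3437, 0.2081]
tool_rot: [0.58, 0.405, -0.577, 0.408]
force: [0.6, -0.1, -1.1]
gripper_width: 0.152
```

```bash
python3 - <<'E'
from h import *
s=show()
plan((.538,-.364,.05),down(np.radians(-22)))
E
```

```text
t 39.15 tcp [ 0.5261 -0.3437  0.2081] x [ 0.006 -0.001 -1.   ] y [ 0.941 -0.339  0.006] F [ 0.6 -0.1 -1.1] g 0.152 q [ 0.77  0.61 -0.39  1.57  0.25  1.01 -0.04]
tool delta mm [158.2  17.1  15.3] rot deg [ 2.2 -0.1 -0.3] rows>= 2.6
```

step_arm([
  [[40,6,6,2.2,0,0],[50,6,5,0,0,0],[45,5,4,0,0,0],[20,0,0,0,0,0],[0,0,0,0,0,0]],
])

```text
time: 39.78
tcp_pos: [0.541, -0.3594, 0.0523]
tool_rot: [0.589, 0.39, -0.585, 0.398]
force: [0.3, -0.2, -3.2]
gripper_width: 0.151
```

```bash
python3 - <<'E'
from h import *
s=show()
for i in range(3): snapshot("top");s=show()
plan((.538,-.364,-.012),down(np.radians(-22)))
E
```

```text
t 39.77 tcp [ 0.541  -0.3594  0.0523] x [ 0.01  -0.007 -1.   ] y [ 0.925 -0.379  0.012] F [ 0.3 -0.2 -3.2] g 0.151 q [ 0.72  0.81 -0.31  1.64  0.34  0.72 -0.13]
t 39.83 tcp [ 0.5418 -0.3596  0.0534] x [ 0.012 -0.007 -1.   ] y [ 0.925 -0.379  0.014] F [ 0.4  0.4 -2.6] g 0.15 q [ 0.72  0.81 -0.31  1.64  0.34  0.73 -0.13]
t 39.88 tcp [ 0.5425 -0.3603  0.0544] x [ 0.014 -0.008 -1.   ] y [ 0.925 -0.379  0.016] F [ 0.3 -0.2 -2. ] g 0.148 q [ 0.72  0.81 -0.31  1.64  0.34  0.73 -0.13]
t 39.92 tcp [ 0.5429 -0.361   0.0551] x [ 0.015 -0.009 -1.   ] y [ 0.925 -0.379  0.017] F [ 1.1 -0.7 -2.4] g 0.15 q [ 0.72  0.81 -0.31  1.64  0.34  0.73 -0.13]
tool delta mm [67.  -4.6  4.5] rot deg [-0.3  0.2 -1. ] rows>= 1.1
```

step_arm([
  [[30,-2,2,0,0,-1],[22,-2,2,0,0,0],[5,0,0,0,0,0],[4,0,0,0,0,0]],
])

```text
time: 40.42
tcp_pos: [0.5438, -0.3663, 0.0007]
tool_rot: [0.588, 0.389, -0.586, 0.399]
force: [-0.5, 0.2, -2.0]
gripper_width: 0.149
```

step_arm([
  [[3,0,0,0,0,0],[0,0,0,0,0,0]],
])

```text
time: 40.67
tcp_pos: [0.545, -0.3668, -0.0007]
tool_rot: [0.589, 0.388, -0.586, 0.399]
force: [0.9, -0.7, -2.3]
gripper_width: 0.151
```

```bash
python3 - <<'E'
from h import *
s=show()
im=snapshot("side");cv2.imwrite("pics/s27.png",im)
show()
E
```

```text
t 40.67 tcp [ 0.545  -0.3668 -0.0007] x [ 0.012 -0.012 -1.   ] y [ 0.925 -0.38   0.016] F [ 0.9 -0.7 -2.3] g 0.151 q [ 0.71  0.89 -0.27  1.65  0.37  0.64 -0.15]
t 40.73 tcp [ 0.5452 -0.3669 -0.0006] x [ 0.013 -0.012 -1.   ] y [ 0.925 -0.38   0.016] F [-0.1 -1.  -2.4] g 0.148 q [ 0.71  0.89 -0.27  1.65  0.37  0.64 -0.15]
```

View pics/s27.png

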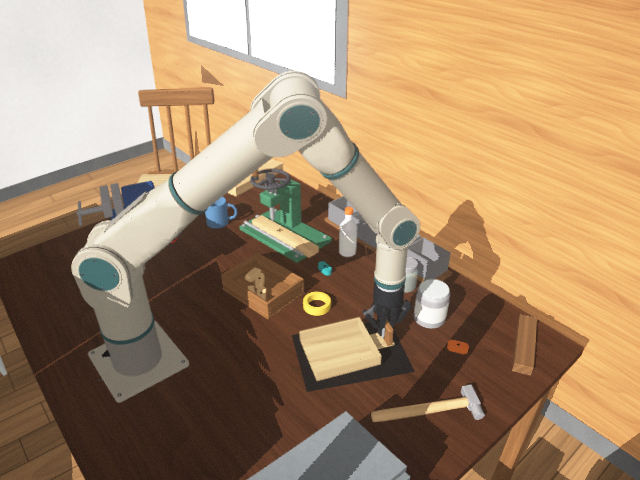

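Tray is over the mat, still held and about 10 mm up. Lowering in small rows.

step_arm([
  [[5,0,0,0,0,-1],[3,0,0,0,0,0],[2,0,0,0,0,0]],
])

```text
time: 41.1
tcp_pos: [0.5458, -0.3673, -0.0106]
tool_rot: [-0.585, -0.393, 0.59, -0.394]
force: [0.1, -0.5, -3.1]
gripper_width: 0.149
```

step_arm([
  [[2,0,0,0,0,0],[2,0,0,0,0,0]],
])

```text
time: 41.35
tcp_pos: [0.5457, -0.3675, -0.0143]
tool_rot: [-0.585, -0.393, 0.59, -0.394]
force: [-3.5, 1.5, 15.2]
gripper_width: 0.149
```

```bash
python3 - <<'E'
from h import *
s=show()
im=snapshot("side");cv2.imwrite("pics/s28.png",cv2.resize(im[290:400,280:430],None,fx=5,fy=5,interpolation=cv2.INTER_CUBIC))
show()
E
```

```text
t 41.35 tcp [ 0.5457 -0.3675 -0.0143] x [-0.004 -0.005 -1.   ] y [ 0.925 -0.381 -0.001] F [-3.5  1.5 15.2] g 0.149 q [ 0.7   0.92 -0.27  1.63  0.37  0.65 -0.15]
t 41.4 tcp [ 0.5458 -0.3673 -0.0141] x [-0.004 -0.005 -1.   ] y [ 0.925 -0.381 -0.001] F [-0.9 -0.4  3.9] g 0.15 q [ 0.7   0.92 -0.27  1.63  0.37  0.65 -0.15]
```

View pics/s28.png

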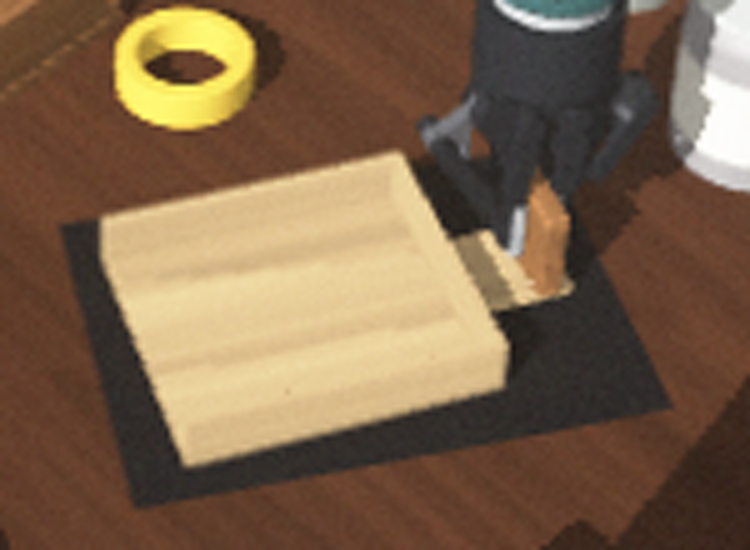

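step_arm([
  [[0,0,0,0,0,0],[0,0,0,0,0,0],[0,0,0,0,0,0],[-30,0,0,0,0,0],[-50,0,0,0,0,0],[-60,0,0,0,0,0],[-60,0,0,0,0,0],[-40,0,0,0,0,0]],
], fingers=0.45)

```text
time: 42.4
tcp_pos: [0.5444, -0.3649, 0.2287]
tool_rot: [-0.584, -0.396, 0.591, -0.392]
force: [1.1, -0.3, -1.3]
gripper_width: 0.453
```

```bash
python3 - <<'E'
from h import *
s=show()
im=snapshot("top");cv2.imwrite("pics/t29.png",im)
C=cam("top")
print("glue cap",onz(C,[(311,153)],.17),"body base",onz(C,[(311,177)],.0))
plan((.6385,.0655,.22),down(np.radians(6.7)))
E
```

```text
t 42.4 tcp [ 0.5444 -0.3649  0.2287] x [-0.011 -0.001 -1.   ] y [ 0.925 -0.38  -0.01 ] F [ 1.1 -0.3 -1.3] g 0.453 q [ 0.75  0.64 -0.37  1.45  0.25  1.11 -0.05]
glue cap [[0.74967157 0.00173885 0.17      ]] body base [[0.72481708 0.00314286 0.        ]]
tool delta mm [  11.5  -79.7 -434.1] rot deg [-29.1   0.3   0.2] rows>= 7.1
```

View pics/t29.png

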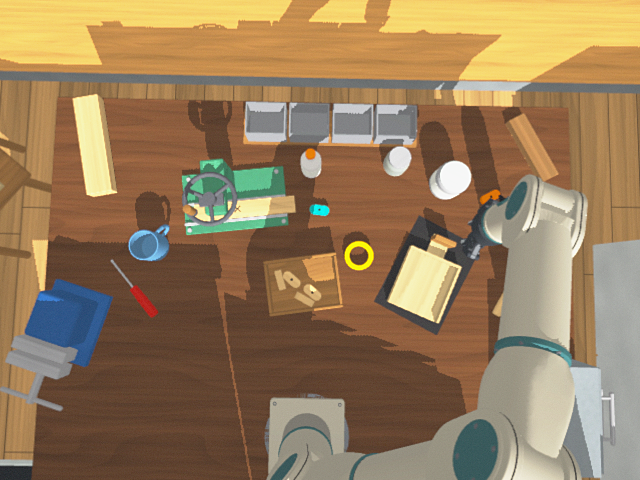

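step_arm([
  [[0,-10,-54,0,0,0],[0,-10,-54,0,0,0],[0,-10,-54,0,0,0],[0,-10,-54,0,0,0],[0,-10,-54,0,0,0],[0,-10,-54,0,0,0],[0,-10,-54,0,0,0],[0,-10,-54,0,0,0],[0,0,0,-10,0,0],[0,0,0,-10,0,0],[0,0,0,-9,0,0],[0,0,0,0,0,0]],
], fingers=0.85, newtons=40)

```text
time: 43.95
tcp_pos: [0.6408, 0.0771, 0.2284]
tool_rot: [0.464, 0.53, -0.47, 0.532]
force: [-0.5, 0.6, 0.0]
gripper_width: 0.85
```

```bash
python3 - <<'E'
from h import *
s=show()
im=snapshot("wrist");cv2.imwrite("pics/w30.png",im)
it=snapshot("top")
cv2.imwrite("pics/c30.png",cv2.resize(it[230:330,230:370],None,fx=5,fy=5,interpolation=cv2.INTER_CUBIC))
plan((.6385,.0655,.05),down(np.radians(6.7)))
E
```

```text
t 43.95 tcp [0.6408 0.0771 0.2284] x [-0.002 -0.008 -1.   ] y [ 0.992  0.128 -0.003] F [-0.5  0.6  0. ] g 0.85 q [ 0.13  0.64 -0.52  1.48  0.34  1.12 -0.33]
tool delta mm [178.7  -3.3   9.7] rot deg [0.6 0.5 0.2] rows>= 2.9
```

View pics/w30.png

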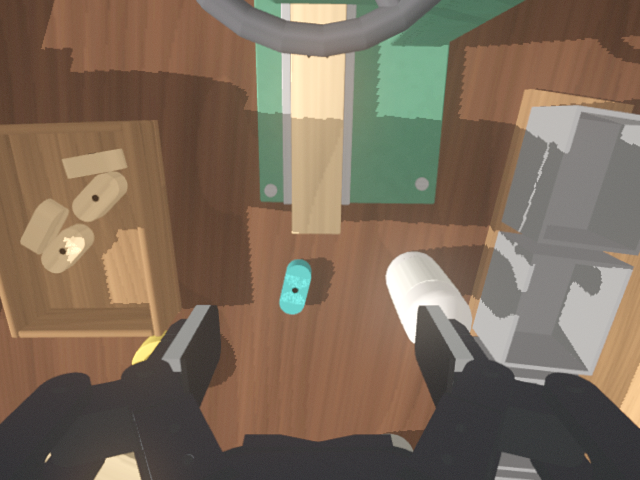

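View pics/c30.png

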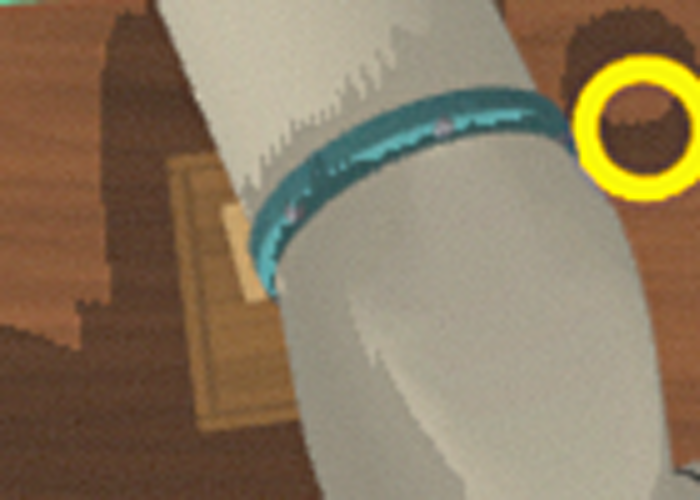

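```bash
python3 - <<'E'
from h import *
s=show();C=cam("wrist",s)
print(onz(C,[(292,233),(341,233)],.04).round(4), onz(C,[(260,203),(437,203)],.016).round(4))
E
```

```text
t 44.05 tcp [0.6409 0.077  0.2286] x [-0.002 -0.008 -1.   ] y [ 0.992  0.126 -0.003] F [ 0.3 -0.1  0.6] g 0.849 q [ 0.13  0.64 -0.52  1.48  0.34  1.12 -0.33]
[[0.6202 0.0449 0.04  ]
 [0.6654 0.0507 0.04  ]] [[0.5854 0.0639 0.016 ]
 [0.7557 0.0858 0.016 ]]
```

step_arm([
  [[45,-2,5,0.6,0.5,0],[55,-1,4,0,0,0],[55,0,3,0,0,0]],
])

```text
time: 44.42
tcp_pos: [0.6449, 0.0649, 0.0758]
tool_rot: [0.476, 0.524, -0.469, 0.529]
force: [0.4, 0.0, 0.0]
gripper_width: 0.846
```

```bash
python3 - <<'E'
from h import *
s=show();im=snapshot("wrist");cv2.imwrite("pics/w31.png",im)
plan((.6385,.0655,-.004),down(np.radians(6.7)))
E
```

```text
t 44.42 tcp [0.6449 0.0649 0.0758] x [ 0.011  0.002 -1.   ] y [0.994 0.107 0.011] F [0.4 0.  0. ] g 0.846 q [ 0.12  0.8  -0.44  1.63  0.44  0.8  -0.41]
tool delta mm [71.8 -0.4 -2.8] rot deg [-0.6  0.   0.1] rows>= 1.1
```

View pics/w31.png

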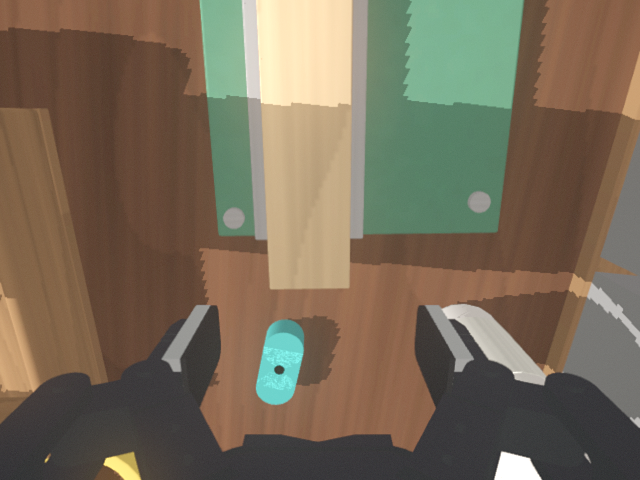

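step_arm([
  [[35,-2,-1,-0.6,0,0],[30,-1,-1,0,0,0],[8,0,0,0,0,0]],
])

```text
time: 44.85
tcp_pos: [0.6364, 0.0637, -0.0061]
tool_rot: [0.47, 0.527, -0.473, 0.527]
force: [0.1, -0.6, -0.6]
gripper_width: 0.847
```

```bash
python3 - <<'E'
from h import *
s=show();im=snapshot("wrist");cv2.imwrite("pics/w32.png",im)
plan((.6385,.0655,-.004),down(np.radians(6.7)))
im=snapshot("side");cv2.imwrite("pics/s32.png",cv2.resize(im[180:300,230:380],None,fx=5,fy=5,interpolation=cv2.INTER_CUBIC))
E
```

```text
t 44.85 tcp [ 0.6364  0.0637 -0.0061] x [-0.002 -0.002 -1.   ] y [ 0.994  0.111 -0.003] F [ 0.1 -0.6 -0.6] g 0.847 q [ 0.08  0.9  -0.39  1.67  0.5   0.67 -0.46]
tool delta mm [-2.1  2.  -1.7] rot deg [-0.3  0.1  0.1] rows>= 0.1
```

View pics/w32.png

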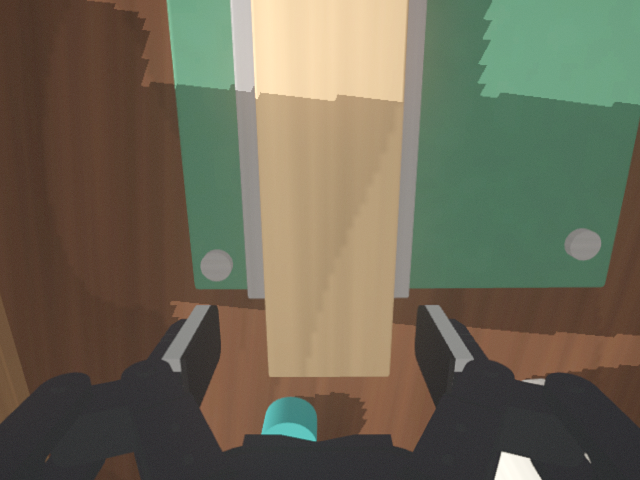

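View pics/s32.png

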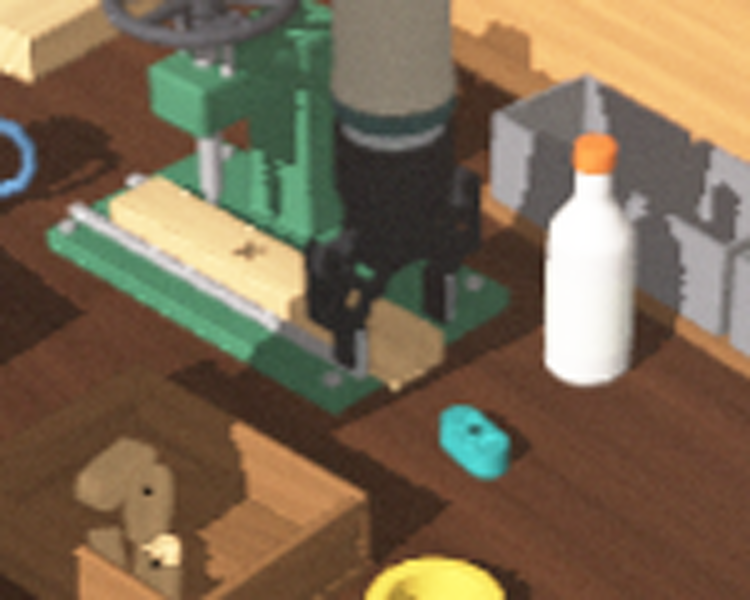

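step_arm([
  [[-3,4,0,-0.3,0,0],[0,0,0,0,0,0]],
])

```text
time: 45.2
tcp_pos: [0.6442, 0.0647, 0.0015]
tool_rot: [0.471, 0.527, -0.469, 0.53]
force: [-0.2, 0.4, -0.2]
gripper_width: 0.85
```

step_arm([
  [[0,0,0,0,0,0],[0,0,0,0,0,0],[0,0,0,0,0,0],[0,0,0,0,0,0]],
], fingers=0.3, newtons=30)

```text
time: 45.7
tcp_pos: [0.6418, 0.0641, 0.0034]
tool_rot: [0.47, 0.527, -0.471, 0.529]
force: [-0.2, 0.8, -0.5]
gripper_width: 0.505
```

```bash
python3 - <<'E'
from h import *
for i in range(3): s=show();im=snapshot("wrist")
im=snapshot("top");cv2.imwrite("pics/t33.png",cv2.resize(im[150:250,170:310],None,fx=5,fy=5,interpolation=cv2.INTER_CUBIC))
E
```

```text
t 45.7 tcp [0.6418 0.0641 0.0034] x [ 0.001 -0.003 -1.   ] y [0.993 0.116 0.001] F [-0.2  0.8 -0.5] g 0.505 q [ 0.09  0.9  -0.4   1.66  0.5   0.69 -0.45]
t 45.75 tcp [0.6418 0.0641 0.0034] x [ 0.001 -0.003 -1.   ] y [0.993 0.116 0.001] F [ 0.7 -0.2 -0.7] g 0.514 q [ 0.09  0.9  -0.4   1.66  0.5   0.69 -0.45]
t 45.8 tcp [0.6418 0.0641 0.0033] x [ 0.001 -0.003 -1.   ] y [0.993 0.116 0.   ] F [-0.3 -0.  -1.7] g 0.506 q [ 0.09  0.9  -0.4   1.66  0.5   0.69 -0.45]
```

View pics/t33.png

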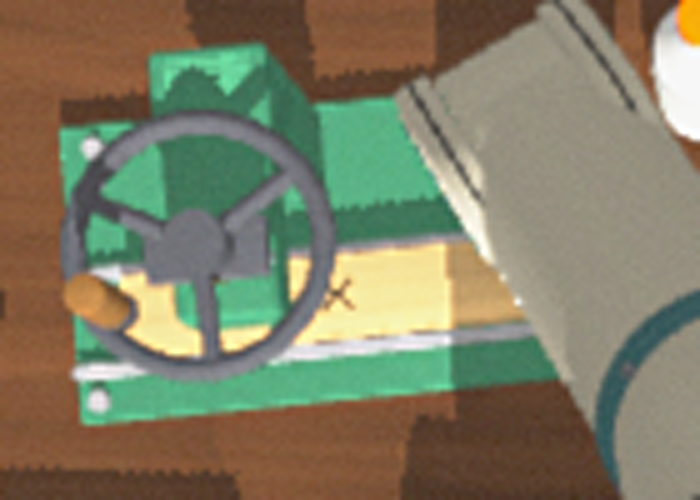

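step_arm([
  [[0,0,-6,0,0,0],[0,0,-8,0,0,0],[0,0,-8,0,0,0],[0,0,-8,0,0,0],[0,0,0,0,0,0]],
])

```text
time: 46.52
tcp_pos: [0.6379, 0.0951, 0.0032]
tool_rot: [0.469, 0.527, -0.471, 0.529]
force: [-0.6, 1.0, -0.9]
gripper_width: 0.514
```

```bash
python3 - <<'E'
from h import *
s=show()
im=snapshot("top");cv2.imwrite("pics/t34.png",cv2.resize(im[150:250,170:310],None,fx=5,fy=5,interpolation=cv2.INTER_CUBIC))
im=snapshot("side");cv2.imwrite("pics/s34.png",cv2.resize(im[170:270,220:340],None,fx=6,fy=6,interpolation=cv2.INTER_CUBIC))
E
```

```text
t 46.52 tcp [0.6379 0.0951 0.0032] x [ 0.    -0.005 -1.   ] y [ 0.993  0.115 -0.   ] F [-0.6  1.  -0.9] g 0.514 q [ 0.03  0.9  -0.39  1.66  0.49  0.69 -0.5 ]
```

View pics/t34.png

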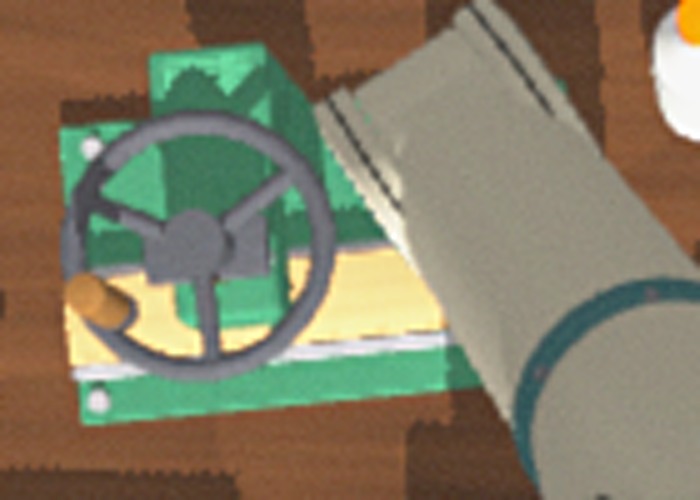

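View pics/s34.png

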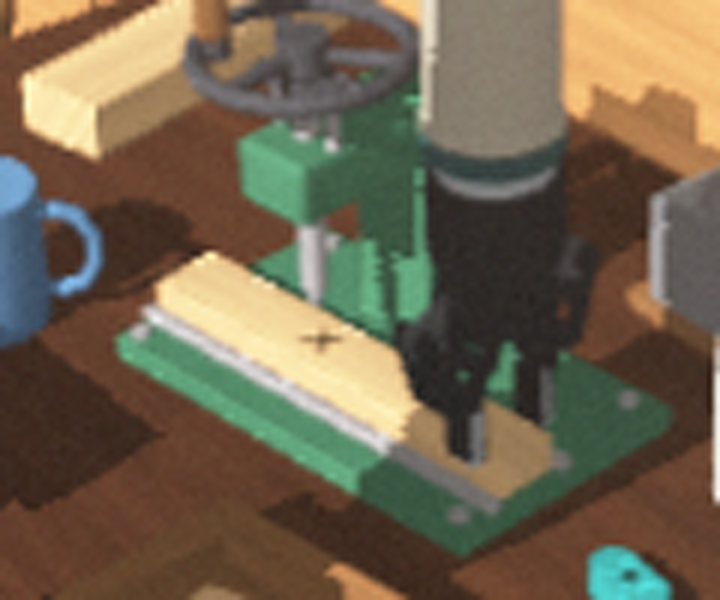

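```bash
python3 - <<'E'
from h import *
C=cam("side");o=np.array([.618,.2393]);a=np.radians(6.7);ex=np.array([np.cos(a),np.sin(a)]);ey=np.array([-ex[1],ex[0]])
def L(C,p,z):
    q=onz(C,[p],z)[0][:2]-o;return (q@ex*1000).round(1),(q@ey*1000).round(1)
S=lambda x,y:(220+(x+.5)/6-.5,170+(y+.5)/6-.5)
T=lambda x,y:(170+(x+.5)/5-.5,150+(y+.5)/5-.5)
print("cross side",L(C,S(322,340),.04))
for z in (.059,.062,.064): print("punch side",z,L(C,S(315,299),z))
print("strip +y end corner side",L(C,S(210,251),.04),L(C,S(157,290),.04),"-y end",L(C,S(553,440),.04),L(C,S(497,497),.04))
print("bed -y corners side",L(C,S(672,415),.016),L(C,S(466,556),.016),"bed +y",L(C,S(118,338),.016))
C=cam("top")
print("top: strip +y corner",L(C,T(72,368),.04),"bed +y",L(C,T(60,128),.016),L(C,T(82,425),.016),"hub",L(C,T(201,240),.237),"spinner",L(C,T(84,297),.279))
E
```

```text
cross side (np.float64(3.1), np.float64(-0.6))
punch side 0.059 (np.float64(10.4), np.float64(12.0))
punch side 0.062 (np.float64(7.3), np.float64(8.4))
punch side 0.064 (np.float64(5.2), np.float64(6.0))
strip +y end corner side (np.float64(23.4), np.float64(120.7)) (np.float64(-27.0), np.float64(110.3)) -y end (np.float64(21.6), np.float64(-166.3)) (np.float64(-37.1), np.float64(-181.3))
bed -y corners side (np.float64(110.3), np.float64(-174.4)) (np.float64(-63.1), np.float64(-183.2)) bed +y (np.float64(-53.8), np.float64(117.0))
top: strip +y corner (np.float64(-25.6), np.float64(117.1)) bed +y (np.float64(115.9), np.float64(120.2)) (np.float64(-55.1), np.float64(120.5)) hub (np.float64(1.3), np.float64(-2.4)) spinner (np.float64(-27.6), np.float64(43.1))
```

step_arm([
  [[0,0,-2.5,0,0,0],[0,0,0,0,0,0],[0,0,0,0,0,0]],
])

```text
time: 47.0
tcp_pos: [0.6378, 0.0966, 0.0032]
tool_rot: [0.469, 0.527, -0.472, 0.529]
force: [-0.2, -0.9, 0.6]
gripper_width: 0.507
```

step_arm([
  [[0,0,0,0,0,0],[0,0,0,0,0,0],[-30,0,0,0,0,0],[-50,0,0,0,0,0],[-60,0,0,0,0,0],[-60,0,0,0,0,0],[-60,0,0,0,0,0],[0,0,0,0,0,0]],
], fingers=0.85)

```text
time: 48.0
tcp_pos: [0.6391, 0.0979, 0.2712]
tool_rot: [0.47, 0.526, -0.471, 0.529]
force: [0.9, 0.8, -1.2]
gripper_width: 0.85
```

```bash
python3 - <<'E'
from h import *
s=show()
im=snapshot("top");cv2.imwrite("pics/t35.png",im);cv2.imwrite("pics/t35c.png",cv2.resize(im[150:250,170:310],None,fx=5,fy=5,interpolation=cv2.INTER_CUBIC))
im=snapshot("side");cv2.imwrite("pics/s35.png",im);cv2.imwrite("pics/s35c.png",cv2.resize(im[170:270,220:340],None,fx=6,fy=6,interpolation=cv2.INTER_CUBIC))
im=snapshot("wrist");cv2.imwrite("pics/w35.png",im)
E
```

```text
t 48.0 tcp [0.6391 0.0979 0.2712] x [ 0.003 -0.004 -1.   ] y [0.994 0.114 0.002] F [ 0.9  0.8 -1.2] g 0.85 q [ 0.1   0.6  -0.53  1.42  0.32  1.2  -0.35]
```

View pics/t35c.png

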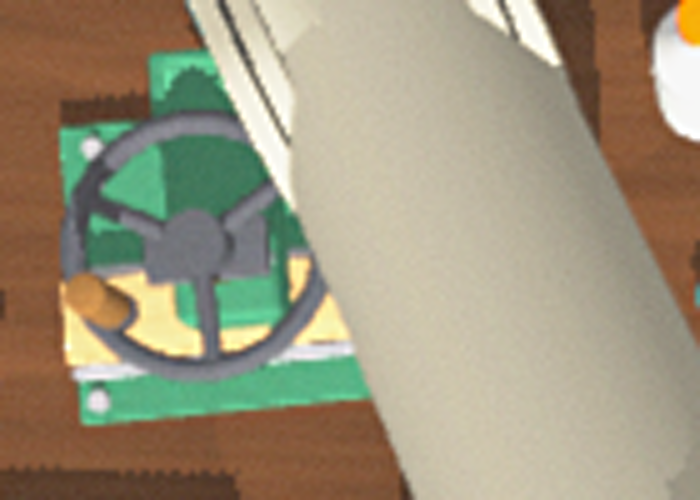

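View pics/s35c.png

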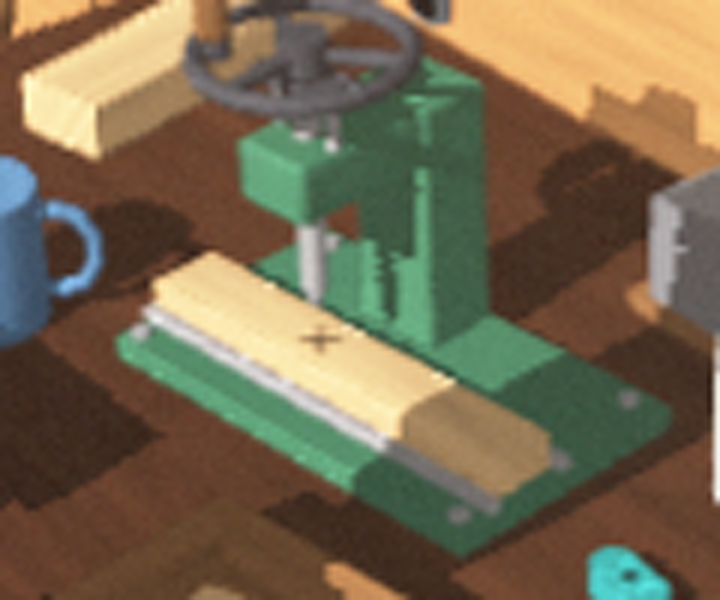

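View pics/w35.png

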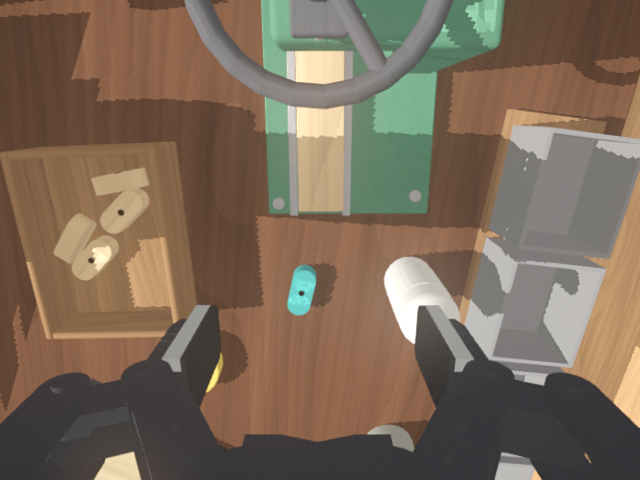

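```bash
python3 - <<'E'
import cv2
im=cv2.imread("pics/w35.png")
cv2.imwrite("pics/w35c.png",cv2.resize(im[170:230,250:450],None,fx=4,fy=8,interpolation=cv2.INTER_CUBIC))
im=cv2.imread("pics/t35.png")
cv2.imwrite("pics/t35d.png",cv2.resize(im[170:240,175:245],None,fx=8,fy=8,interpolation=cv2.INTER_CUBIC))
E
```

```text
(no output)
```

View pics/w35c.png

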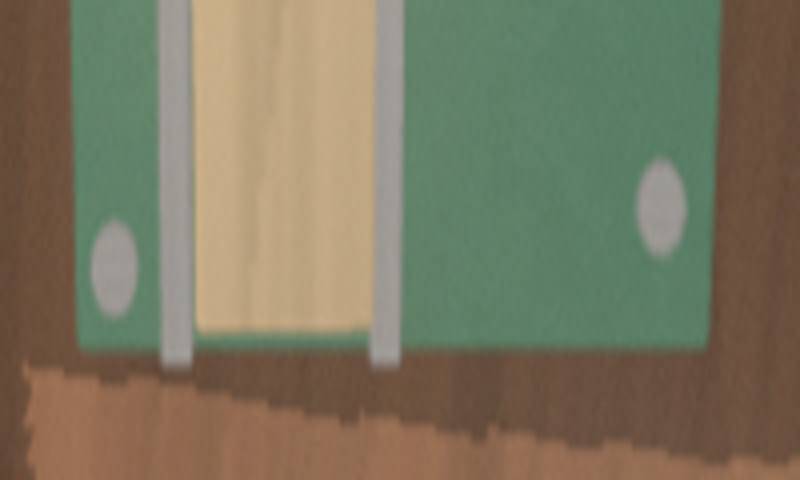

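View pics/t35d.png

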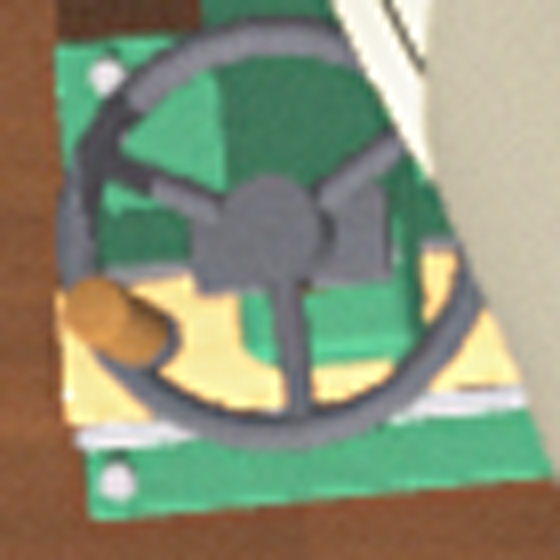

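```bash
python3 - <<'E'
from h import *
o=np.array([.618,.2393]);a=np.radians(6.7);ex=np.array([np.cos(a),np.sin(a)]);ey=np.array([-ex[1],ex[0]])
def L(C,p,z):
    q=onz(C,[p],z)[0][:2]-o;return (q@ex*1000).round(1),(q@ey*1000).round(1)
s=read_state();C=cam("wrist",s)
W=lambda x,y:(250+(x+.5)/4-.5,170+(y+.5)/8-.5)
print("wrist strip end",L(C,W(200,332),.04),L(C,W(368,332),.04),"bed",L(C,W(80,349),.016),L(C,W(708,349),.016))
C=cam("top");T=lambda x,y:(175+(x+.5)/8-.5,170+(y+.5)/8-.5)
print("top strip +y end",L(C,T(67,425),.04),L(C,T(57,300),.04),"bed +y",L(C,T(56,45),.016),L(C,T(91,520),.016))
E
```

```text
wrist strip end (np.float64(-20.0), np.float64(-160.6)) (np.float64(22.2), np.float64(-160.6)) bed (np.float64(-53.5), np.float64(-168.5)) (np.float64(114.0), np.float64(-168.4))
top strip +y end (np.float64(-23.9), np.float64(119.9)) (np.float64(20.1), np.float64(120.1)) bed +y (np.float64(115.9), np.float64(120.3)) (np.float64(-55.0), np.float64(120.7))
```

step_arm([
  [[-25,0,0,0,0,0],[0,-8,-46,0,0,0],[0,-8,-46,0,0,0],[0,-8,-46,0,0,0],[0,-7,-46,0,0,0],[0,0,0,0,0,0]],
], fingers=0.6)

```text
time: 48.9
tcp_pos: [0.5775, 0.2756, 0.2739]
tool_rot: [0.46, 0.532, -0.483, 0.522]
force: [-0.5, -0.3, -0.0]
gripper_width: 0.599
```

```bash
python3 - <<'E'
from h import *
s=show()
im=snapshot("wrist");cv2.imwrite("pics/w36.png",im)
C=cam("wrist",s);print(proj(C,[[.5869,.2771,.279]]))
it=snapshot("top");cv2.imwrite("pics/t36.png",it)
E
```

```text
t 48.9 tcp [0.5775 0.2756 0.2739] x [-0.032 -0.016 -0.999] y [ 0.993  0.111 -0.034] F [-0.5 -0.3 -0. ] g 0.599 q [-0.19  0.61 -0.53  1.4   0.31  1.25 -0.64]
[[338.89979581 289.87690421]]
```

View pics/w36.png

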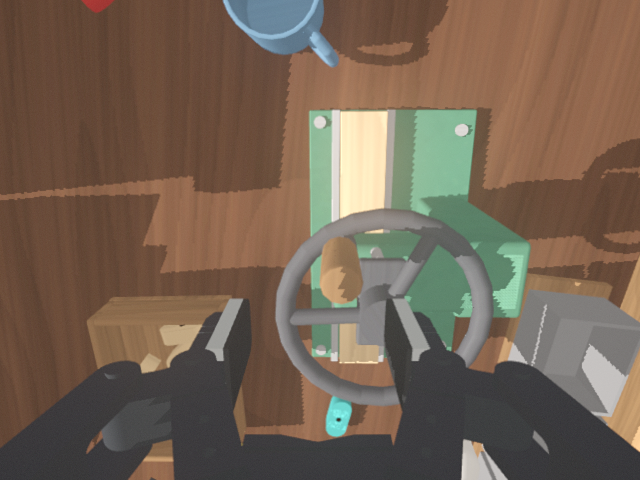

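```bash
python3 - <<'E'
from h import *
s=show();C=cam("wrist",s)
print(onz(C,[(342,284)],.279), "strip end",onz(C,[(338,111),(388,111)],.04),"bed",onz(C,[(309,110),(475,110)],.016))
o=np.array([.618,.2393]);a=np.radians(6.7);ey=np.array([-np.sin(a),np.cos(a)])
print((onz(C,[(338,111.),(388,111)],.04)[:,:2]-o)@ey,(onz(C,[(309,110.5),(475,110.5)],.016)[:,:2]-o)@ey)
plan((.5875,.276,.217),down(np.radians(6.7)))
E
```

```text
t 49.0 tcp [0.58   0.2702 0.2738] x [-0.031 -0.02  -0.999] y [ 0.994  0.104 -0.033] F [ 0.7 -0.4 -0.3] g 0.6 q [-0.18  0.61 -0.53  1.4   0.31  1.25 -0.64]
[[0.59047005 0.27473712 0.279     ]] strip end [[0.58354091 0.34846481 0.04      ]
 [0.63088037 0.3535267  0.04      ]] bed [[0.55458503 0.34639172 0.016     ]
 [0.72055831 0.36432482 0.016     ]]
[0.11243966 0.11194384] [0.11327391 0.11172422]
tool delta mm [56.4  9.9 -5.9] rot deg [-0.7  0.9  1.9] rows>= 0.9
```

step_arm([
  [[0,10,-5,-0.7,0.9,1.9],[20,0,0,0,0,0],[20,0,0,0,0,0]],
])

```text
time: 49.38
tcp_pos: [0.5925, 0.2698, 0.2305]
tool_rot: [0.471, 0.525, -0.473, 0.528]
force: [0.1, -0.3, 0.2]
gripper_width: 0.603
```

```bash
python3 - <<'E'
from h import *
s=show();im=snapshot("wrist");cv2.imwrite("pics/w37.png",im)
plan((.5875,.276,.217),down(np.radians(6.7)))
E
```

```text
t 49.38 tcp [0.5925 0.2698 0.2305] x [ 0.001 -0.004 -1.   ] y [0.994 0.109 0.001] F [ 0.1 -0.3  0.2] g 0.603 q [-0.18  0.64 -0.52  1.46  0.34  1.12 -0.65]
tool delta mm [10.4 -2.8 -8.1] rot deg [-0.4  0.4  0.2] rows>= 0.2
```

View pics/w37.png

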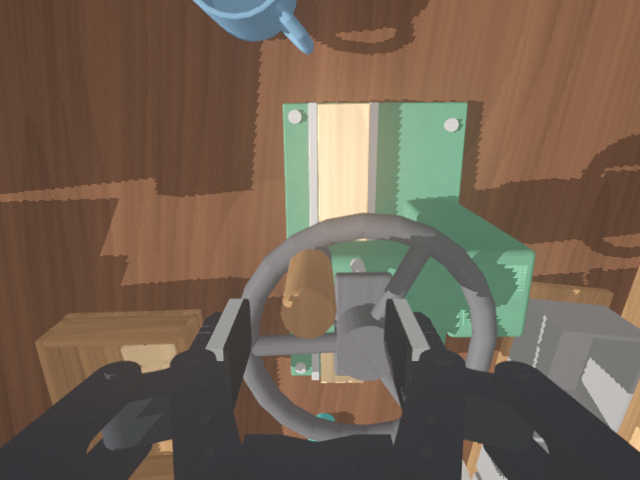

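step_arm([
  [[0,-3,-8,0,0,0],[8,0,0,0,0.4,0],[5,0,0,0,0,0]],
])

```text
time: 49.8
tcp_pos: [0.5883, 0.2739, 0.2138]
tool_rot: [0.472, 0.527, -0.474, 0.525]
force: [-0.5, 0.4, -0.9]
gripper_width: 0.599
```

step_arm([
  [[0,0,0,0,0,0],[0,0,0,0,0,0],[0,0,0,0,0,0],[0,0,0,0,0,0]],
], fingers=0, newtons=40)

```text
time: 50.3
tcp_pos: [0.5886, 0.2738, 0.2141]
tool_rot: [0.472, 0.526, -0.474, 0.525]
force: [-0.4, 0.3, -2.1]
gripper_width: 0.223
```

```bash
python3 - <<'E'
from h import *
s=show();im=snapshot("wrist");cv2.imwrite("pics/w38.png",im);im=snapshot("side");cv2.imwrite("pics/s38.png",cv2.resize(im[120:260,190:340],None,fx=5,fy=4.28,interpolation=cv2.INTER_CUBIC));show()
E
```

```text
t 50.3 tcp [0.5886 0.2738 0.2141] x [-0.003 -0.001 -1.   ] y [ 0.994  0.105 -0.003] F [-0.4  0.3 -2.1] g 0.223 q [-0.18  0.66 -0.52  1.49  0.35  1.09 -0.67]
t 50.4 tcp [0.5886 0.2738 0.2141] x [-0.003 -0.001 -1.   ] y [ 0.994  0.105 -0.003] F [-0.3  0.2 -1.5] g 0.227 q [-0.18  0.66 -0.52  1.49  0.35  1.09 -0.67]
```

View pics/w38.png

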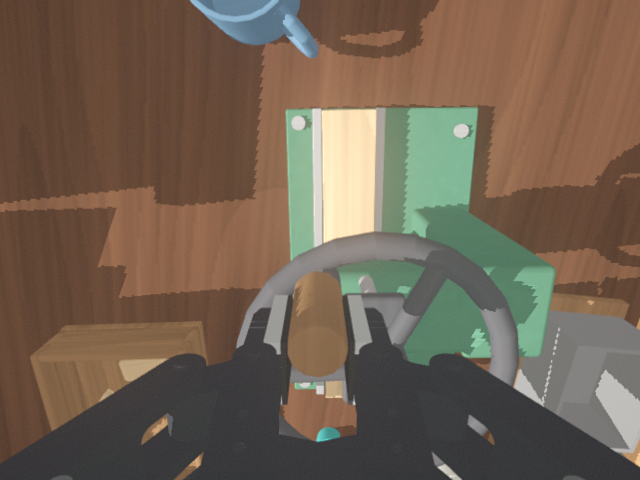

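View pics/s38.png

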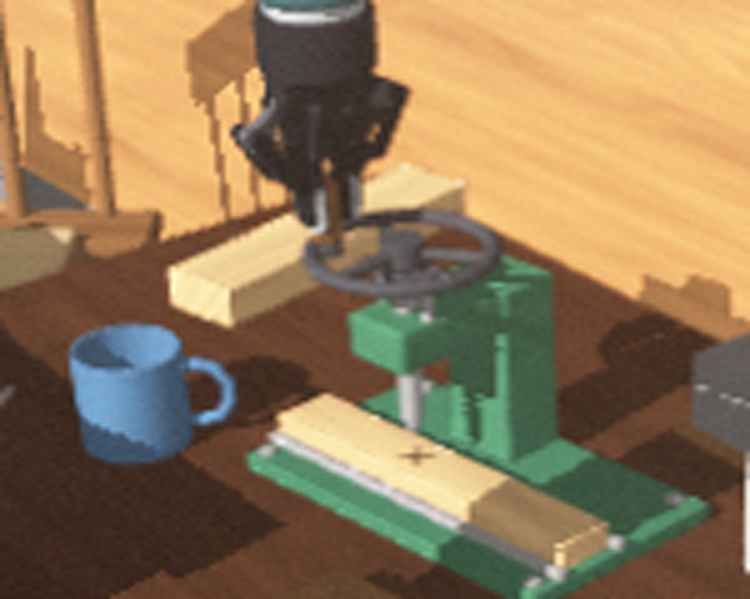

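```bash
cat > wh.py <<'E'
from h import *
import sys
def rows(c,n,step,r=.050,tgtz=.214):
    s=show();R=Rn.from_quat(s["tool_rot"]).as_matrix();p=s["tcp_pos"]
    d=p[:2]-c;th=np.arctan2(d[1],d[0]);print("theta",np.degrees(th).round(1),"r",np.linalg.norm(d)*1000)
    out=[];cur=p.copy()
    for k in range(1,n+1):
        a=th-np.radians(step)*k
        t=np.r_[c+r*np.array([np.cos(a),np.sin(a)]),p[2]+(tgtz-p[2])*k/n]
        out.append((R.T@(t-cur)*1000).round(1).tolist());cur=t
    for o in out: print(o)
    rv=np.degrees(Rn.from_matrix(R.T@down(np.radians(6.5))).as_rotvec());print("rot fix",rv.round(1))
E
python3 -c "
from wh import *
rows(np.array([.6209,.2357]),6,15)"
```

```text
t 50.4 tcp [0.5886 0.2738 0.2141] x [-0.003 -0.001 -1.   ] y [ 0.994  0.105 -0.003] F [-0.3  0.2 -1.5] g 0.227 q [-0.18  0.66 -0.52  1.49  0.35  1.09 -0.67]
theta 130.3 r 49.96937441584157
[-0.0, 11.6, -5.9]
[-0.0, 12.8, -2.7]
[-0.0, 13.0, 0.7]
[-0.0, 12.4, 4.1]
[-0.0, 10.9, 7.2]
[-0.0, 8.7, 9.7]
rot fix [-0.5  0.   0.2]
```

step_arm([
  [[0,11.5,-6,0,0,0],[0,13,-2.5,0,0,0],[0,13,0.5,0,0,0],[0,12.5,4,0,0,0],[0,11,7,0,0,0],[0,8.5,9.5,0,0,0]],
])

```text
time: 51.15
tcp_pos: [0.6566, 0.2694, 0.2141]
tool_rot: [0.469, 0.529, -0.475, 0.524]
force: [-2.5, 1.1, 0.9]
gripper_width: 0.224
```

```bash
python3 -c "
from wh import *
rows(np.array([.6209,.2357]),10,18)"
```

```text
t 51.15 tcp [0.6566 0.2694 0.2141] x [-0.011 -0.002 -1.   ] y [ 0.994  0.11  -0.011] F [-2.5  1.1  0.9] g 0.224 q [-0.18  0.76 -0.5   1.28  0.36  1.2  -0.58]
theta 43.4 r 49.08310451349354
[-0.1, 8.1, 13.2]
[-0.0, 2.8, 15.4]
[0.0, -2.1, 15.5]
[0.1, -6.8, 14.1]
[0.1, -10.8, 11.3]
[0.2, -13.8, 7.4]
[0.2, -15.4, 2.8]
[0.2, -15.5, -2.1]
[0.2, -14.1, -6.8]
[0.1, -11.3, -10.8]
rot fix [-0.2  0.   0.6]
```

Works: 87° with low force. Continuing half a turn.

step_arm([
  [[0,8,13,0,0,0.6],[0,3,15.5,0,0,0],[0,-2,15.5,0,0,0],[0,-7,14,0,0,0],[0,-11,11.5,0,0,0],[0,-14,7.5,0,0,0],[0,-15.5,3,0,0,0],[0,-15.5,-2,0,0,0],[0,-14,-7,0,0,0],[0,-11.5,-11,0,0,0]],
])

```text
time: 52.4
tcp_pos: [0.5873, 0.1985, 0.214]
tool_rot: [0.48, 0.526, -0.465, 0.526]
force: [5.0, 2.7, -4.5]
gripper_width: 0.223
```

```bash
python3 -c "
from wh import *
rows(np.array([.6209,.2357]),11,18)"
```

```text
t 52.4 tcp [0.5873 0.1985 0.214 ] x [ 0.014  0.015 -1.   ] y [0.994 0.107 0.016] F [ 5.   2.7 -4.5] g 0.223 q [-0.04  0.6  -0.53  1.6   0.34  1.01 -0.57]
theta -132.1 r 50.13395148275211
[0.0, -8.4, -13.3]
[0.1, -4.0, -15.1]
[0.2, 0.9, -15.6]
[0.3, 5.7, -14.6]
[0.3, 9.9, -12.1]
[0.3, 13.2, -8.5]
[0.3, 15.1, -4.0]
[0.2, 15.6, 0.9]
[0.2, 14.6, 5.7]
[0.1, 12.1, 9.9]
[-0.0, 8.5, 13.2]
rot fix [-0.4 -0.7 -0.9]
```

step_arm([
  [[0,-8.5,-13.5,-0.4,-0.7,-0.9],[0,-4,-15,0,0,0],[0,1,-15.5,0,0,0],[0,5.5,-14.5,0,0,0],[0,10,-12,0,0,0],[0,13,-8.5,0,0,0],[0,15,-4,0,0,0],[0,15.5,1,0,0,0],[0,14.5,5.5,0,0,0],[0,12,10,0,0,0],[0,8.5,13,0,0,0]],
])

```text
time: 53.78
tcp_pos: [0.6616, 0.2628, 0.2141]
tool_rot: [0.463, 0.527, -0.477, 0.529]
force: [-6.5, -1.1, 2.8]
gripper_width: 0.225
```

```bash
python3 -c "
from wh import *
rows(np.array([.6209,.2357]),7,17)
im=snapshot('side');cv2.imwrite('pics/s40.png',cv2.resize(im[160:260,220:340],None,fx=6,fy=6,interpolation=cv2.INTER_CUBIC))"
```

```text
t 53.77 tcp [0.6616 0.2628 0.2141] x [-0.01  -0.017 -1.   ] y [ 0.993  0.116 -0.012] F [-6.5 -1.1  2.8] g 0.225 q [-0.17  0.76 -0.5   1.27  0.37  1.22 -0.58]
theta 33.6 r 48.91625561417339
[0.2, 5.6, 13.5]
[0.2, 0.4, 14.8]
[0.3, -4.0, 14.2]
[0.3, -8.0, 12.5]
[0.3, -11.2, 9.6]
[0.3, -13.6, 5.9]
[0.2, -14.7, 1.7]
rot fix [0.2 0.9 0.7]
```

View pics/s40.png

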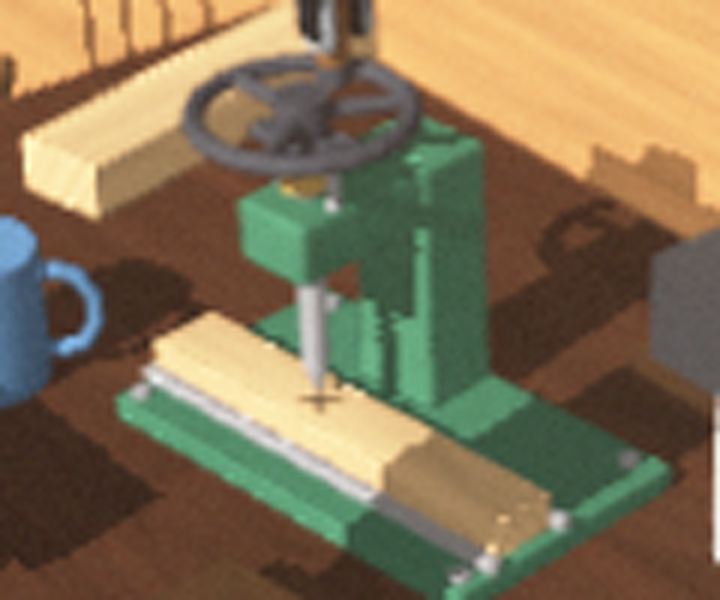

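step_arm([
  [[0,5.5,13.5,0,0.9,0.7],[0,0.5,15,0,0,0],[0,-4,14,0,0,0],[0,-8,12.5,0,0,0],[0,-11,9.5,0,0,0],[0,-13.5,6,0,0,0],[0,-14.5,1.5,0,0,0]],
])

```text
time: 54.7
tcp_pos: [0.6284, 0.186, 0.214]
tool_rot: [0.474, 0.528, -0.467, 0.528]
force: [2.0, 3.4, -1.1]
gripper_width: 0.223
```

```bash
python3 -c "
from wh import *
rows(np.array([.6209,.2357]),6,12)
im=snapshot('side');cv2.imwrite('pics/s41.png',cv2.resize(im[160:260,220:340],None,fx=6,fy=6,interpolation=cv2.INTER_CUBIC))"
```

```text
t 54.7 tcp [0.6284 0.186  0.214 ] x [ 0.008  0.007 -1.   ] y [0.993 0.115 0.008] F [ 2.   3.4 -1.1] g 0.223 q [-0.03  0.66 -0.53  1.48  0.35  1.08 -0.51]
theta -81.4 r 50.28144271882175
[-0.1, -10.4, -1.0]
[-0.1, -10.0, -2.9]
[-0.0, -9.2, -4.9]
[-0.0, -8.0, -6.7]
[0.0, -6.4, -8.2]
[0.0, -4.6, -9.4]
rot fix [ 0.1 -0.4 -0.5]
```

View pics/s41.png

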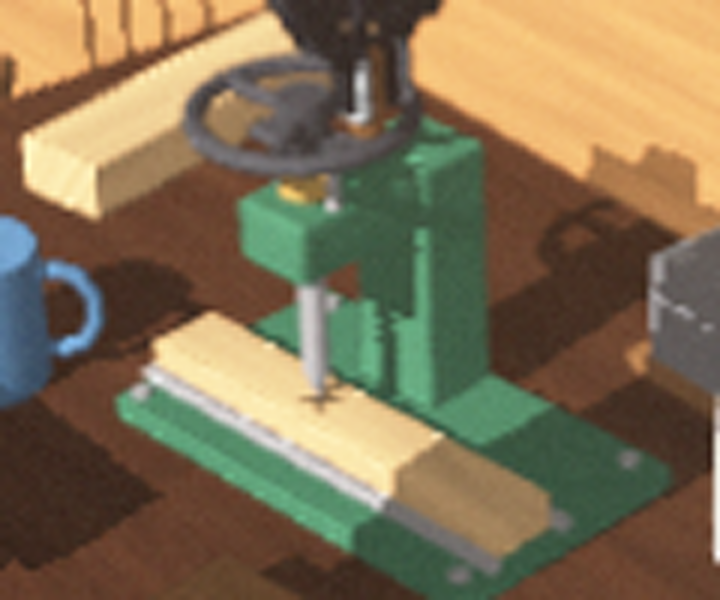

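step_arm([
  [[0,-10.5,-1,0,-0.4,-0.5],[0,-10,-3,0,0,0],[0,-9,-5,0,0,0],[0,-8,-6.5,0,0,0]],
])

```text
time: 55.25
tcp_pos: [0.5872, 0.1977, 0.2141]
tool_rot: [0.471, 0.528, -0.47, 0.528]
force: [5.9, 2.3, -4.4]
gripper_width: 0.221
```

```bash
python3 -c "
from wh import *
rows(np.array([.6209,.2357]),5,10)"
```

```text
t 55.25 tcp [0.5872 0.1977 0.2141] x [ 0.001 -0.    -1.   ] y [0.993 0.115 0.001] F [ 5.9  2.3 -4.4] g 0.221 q [-0.05  0.61 -0.53  1.58  0.35  1.04 -0.56]
theta -131.6 r 50.81498364403289
[0.0, -4.6, -7.5]
[0.0, -3.9, -7.8]
[0.0, -2.5, -8.3]
[0.0, -1.0, -8.7]
[0.0, 0.5, -8.7]
rot fix [ 0.1  0.  -0.1]
```

Total 622°. On with 10° rows until the force rises.

step_arm([
  [[0,-4.5,-7.5,0,0,0],[0,-4,-8,0,0,0],[0,-2.5,-8.5,0,0,0],[0,-1,-8.5,0,0,0]],
])

```text
time: 55.75
tcp_pos: [0.5709, 0.228, 0.2141]
tool_rot: [0.47, 0.526, -0.471, 0.529]
force: [3.5, -1.8, -1.4]
gripper_width: 0.22
```

```bash
python3 -c "
from wh import *
rows(np.array([.6209,.2357]),5,10)"
```

```text
t 55.75 tcp [0.5709 0.228  0.2141] x [ 0.002 -0.004 -1.   ] y [0.994 0.114 0.001] F [ 3.5 -1.8 -1.4] g 0.22 q [-0.11  0.61 -0.53  1.59  0.35  1.04 -0.62]
theta -171.2 r 50.606431939152436
[-0.0, 1.0, -8.7]
[-0.0, 1.9, -8.5]
[-0.0, 3.4, -8.0]
[-0.0, 4.7, -7.3]
[-0.0, 5.9, -6.4]
rot fix [ 0.   0.3 -0.1]
```

step_arm([
  [[0,1,-8.5,0,0,0],[0,2,-8.5,0,0,0],[0,3.5,-8,0,0,0]],
])

```text
time: 56.12
tcp_pos: [0.5704, 0.2373, 0.214]
tool_rot: [0.46, 0.52, -0.484, 0.531]
force: [-9.8, -20.6, 16.7]
gripper_width: 0.219
```

```bash
python3 -c "
from wh import *
rows(np.array([.6209,.2357]),5,10)
im=snapshot('side');cv2.imwrite('pics/s42.png',cv2.resize(im[160:260,220:340],None,fx=6,fy=6,interpolation=cv2.INTER_CUBIC))"
```

```text
t 56.12 tcp [0.5704 0.2373 0.214 ] x [-0.011 -0.036 -0.999] y [ 0.994  0.106 -0.015] F [ -9.8 -20.6  16.7] g 0.219 q [-0.15  0.62 -0.52  1.56  0.36  1.08 -0.66]
theta 178.2 r 50.53771294978995
[-0.3, 2.5, -8.4]
[-0.3, 3.4, -8.0]
[-0.3, 4.7, -7.3]
[-0.3, 5.9, -6.4]
[-0.3, 7.0, -5.2]
rot fix [-0.4  2.   0.9]
```

View pics/s42.png

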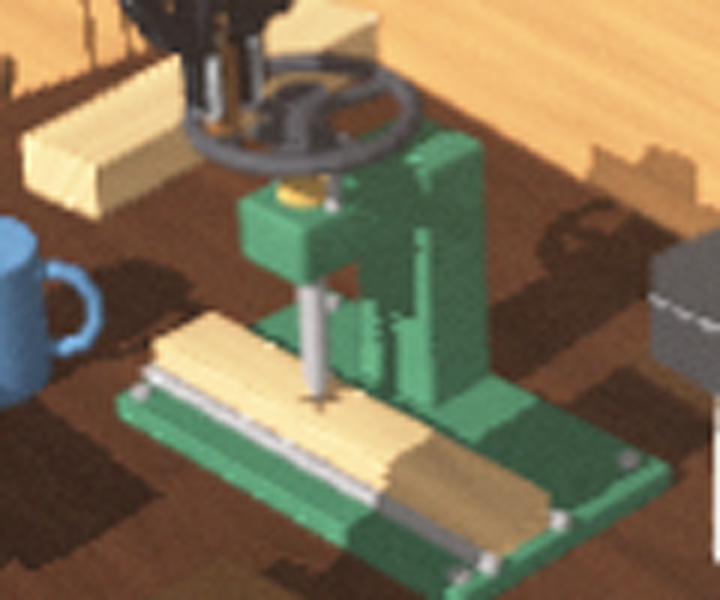

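step_arm([
  [[0,0,0,0,0,0],[0,0,0,0,0,0],[0,0,0,0,0,0]],
], fingers=0.6)

```text
time: 56.55
tcp_pos: [0.5677, 0.2392, 0.2138]
tool_rot: [0.459, 0.522, -0.485, 0.531]
force: [1.0, 0.6, 1.3]
gripper_width: 0.599
```

step_arm([
  [[-20,0,0,0,0,0],[-40,0,0,0,2,0],[-50,0,0,0,0,0],[-20,-10,40,0,0,0],[0,-20,50,0,0,0],[0,-20,50,0,0,0],[0,-20,50,0,0,0],[0,-20,50,0,0,0],[0,-20,50,0,0,0],[0,-20,50,0,0,0],[0,0,0,0,0,0]],
])

```text
time: 57.92
tcp_pos: [0.4779, -0.1116, 0.3459]
tool_rot: [0.467, 0.537, -0.471, 0.522]
force: [0.7, 0.1, 0.6]
gripper_width: 0.598
```

```bash
python3 -c "
from h import *
show()
im=snapshot('top');cv2.imwrite('pics/t43.png',im)
im=snapshot('side');cv2.imwrite('pics/s43.png',im);cv2.imwrite('pics/s43c.png',cv2.resize(im[160:260,220:340],None,fx=6,fy=6,interpolation=cv2.INTER_CUBIC))"
```

```text
t 57.92 tcp [ 0.4779 -0.1116  0.3459] x [-0.02  0.01 -1.  ] y [ 0.992  0.121 -0.019] F [0.7 0.1 0.6] g 0.598 q [ 0.57  0.3  -0.53  1.69  0.15  1.21  0.13]
```

View pics/t43.png

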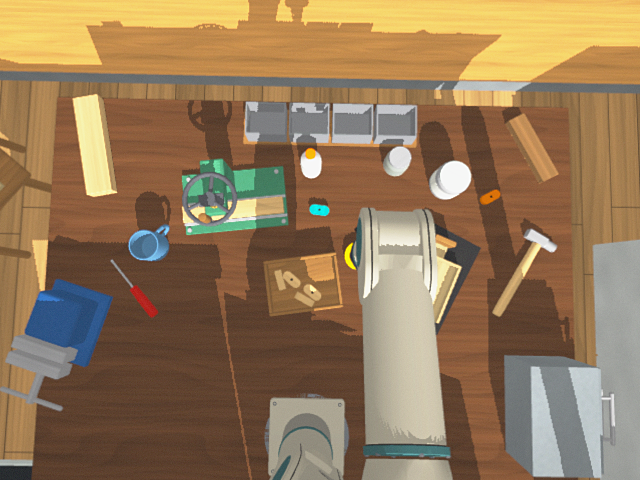

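View pics/s43c.png

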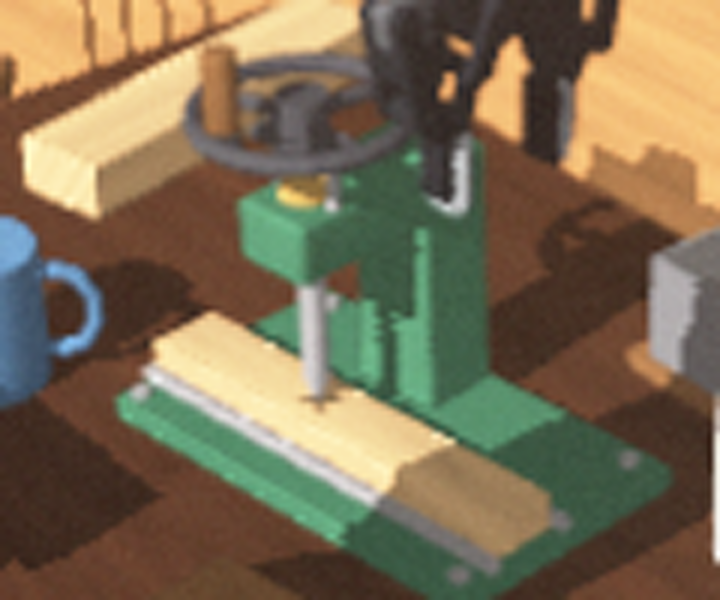

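View pics/s43.png

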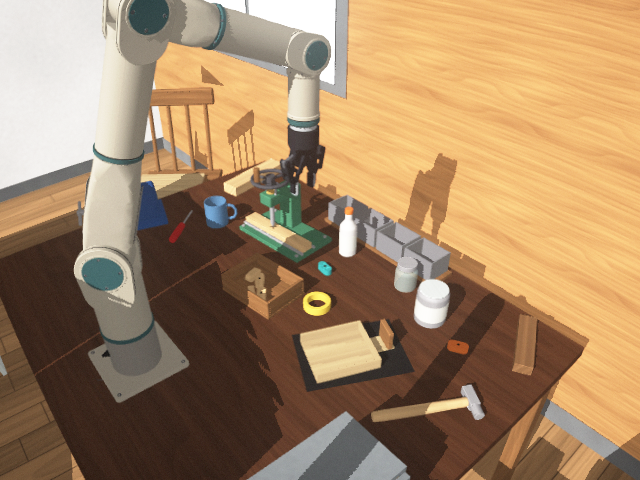

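```bash
python3 -c "
from h import *
print(sign_off());show()"
```

```text
the job is handed in; nothing more can be done
None
the job is handed in; nothing more can be done
```

I did every step of the changeover and handed the job in at about 58 s. `sign_off` reports no verdict, so the results below are from my own checks.

- **Buttons:** All four wooden turn buttons went onto the tray. I left the orange and turquoise look-alikes alone. I tipped the tray about 48° with its lip over the crate. The wrist, side and top pictures then showed the tray empty and all four buttons in the crate, two of them standing on edge.
- **Tray:** It is back flat on its mat, by my estimate about 5 mm from the mat's centre. It was pressed down to about 15 N before I let go.
- **Strip:** I slid it about 33 mm. The top picture shows its +y end flush with the bed to about 0.5 mm. The first wrist picture disagreed by about 2 mm, and a second one showed it flush. In the last side picture the punch tip sits on the cross to within about 1 pixel, roughly 2 mm.
- **Handwheel:** I wound it about 672° clockwise until it stopped hard at about 21 N on the tool, with the brass collar down on the arm and the punch tip at the strip. I had no direct reading of how far the ram went down.
- **Bystanders:** None looked moved in the last pictures.

**What disagreed:** The pictures showed the shut fingertips about 28 mm behind the reported tool point. The first grasp closed on nothing, and I used the measured offset from then on.

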